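# Load the nail buffers into the flip-lid steriliser case

## Task

Get the nail desk's buffer blocks ready for sterilising: draw the deep lid straight up off the metal tin and stand it, open side down, in the middle of the white paper pad, and press the thumb latch so that the steriliser case pops open. Put every buffer block, those from the tin and those lying on the desk, inside the open case, then swing its lid down until it snaps shut. Leave the jars and bottles where they are.

Things in the scene. Friction and masses are not known exactly. Their poses are not given: they have to be found in the camera images.
- case: white flip-lid steriliser case, fixed. Origin under the centre of its floor; z up, x from the thumb latch (front, -x) to the hinge (back, +x), y along its length. Outside 115 (x) x 216 (y) mm, walls 5 mm thick and 60 mm high, floor 5 mm; inside 105 x 206 mm and 55 mm deep: room for four blocks side by side lying along x, 47 mm apart, and for a second layer on top of them.
- case_lid (a joint): angle of the case's lid, rad: 0 shut; held by the latch it reads under 0.03; 1.65 sprung fully open (just past upright), where the spring keeps it. The lid is a plate 115 x 216 x 8 mm hinged on the far rim; shut, its top is 68 mm above the case's underside. To shut it, swing it over from behind (from the hinge side) towards the latch and press down on its front half (about 5 to 15 N) until the hook snaps over the lip.
- case_hinge (a point): middle of the lid's hinge axis, 57.5 mm behind the case's centre and 60 mm up; the axis runs along the case's y
- case_lid_edge (a point): middle of the lid's free front edge, on its outer (upper) face, 115 mm from the hinge; moves with the lid
- thumb_latch (a joint): angle of the thumb latch, rad: 0 at rest, 0.22 pressed fully down; springs back. The lid is free above about 0.1 and pops up by its own spring.
- latch_pad (a point): top of the latch's thumb pad, where to press: a level grey pad 40 (x) x 30 (y) mm in front of the case, its top 41 mm above the desk; this point is 100 mm in front of the case's centre, 29 mm in front of the upright hook (26 mm wide, its tip 79 mm above the desk). Press straight down: it sinks 8 mm, about 6 N.
- tin: base of the square metal tin, fixed to the desk. Origin under its centre, z up. Foot plate 124 x 124 x 6 mm; on it a solid platform 104 x 104 mm, top 55 mm up. One or two blocks lie on the platform, along its x, at y = +27 and -27 mm, hidden while the lid is on.
- tin_lid: deep telescoping metal lid, loose, 260 g: 114 x 114 x 83 mm, walls 3 mm, open below, 2 mm play all round the platform; two sprung pads grip it on the base (about 5 to 8 N to draw it). Origin: centre of its open lower rim, z up, which at first lies 6 mm above the desk; raise it at least 80 mm straight up to clear the platform and blocks.
- lid_grip (a point): middle of the wooden bar handle on the tin's lid, 109 mm above the lid's lower rim: bar 72 mm along the lid's x, 16 mm wide along y, 12 mm high, 20 mm free height under it between two posts
- paper_pad: square white paper pad, fixed flat on the desk, 160 x 160 x 4 mm; origin under its centre
- block1_mid (a point): light grey-beige buffer block, 85 x 25 x 25 mm, 30 g; midpoint of the block, x along its length, z normal to a face. None if this block is absent this time. Starts in the tin under its lid.
- block2_mid (a point): light grey-beige buffer block, 85 x 25 x 25 mm, 30 g; midpoint of the block, x along its length, z normal to a face. None if this block is absent this time. Starts in the tin under its lid.
- block3_mid (a point): light grey-beige buffer block, 85 x 25 x 25 mm, 30 g; midpoint of the block, x along its length, z normal to a face. None if this block is absent this time. Starts lying on the desk between tin and case.
- block4_mid (a point): light grey-beige buffer block, 85 x 25 x 25 mm, 30 g; midpoint of the block, x along its length, z normal to a face. None if this block is absent this time. Starts lying on the desk between tin and case.
- block5_mid (a point): light grey-beige buffer block, 85 x 25 x 25 mm, 30 g; midpoint of the block, x along its length, z normal to a face. None if this block is absent this time. Starts lying on the desk between tin and case.
- gel_jar_a: small black gel jar, 45 mm across, 36 mm high; origin under its centre. Not part of the job: leave it alone.
- gel_jar_b: small amber gel jar, 45 mm across, 36 mm high; origin under its centre. Not part of the job: leave it alone.
- gel_jar_c: small white gel jar with black cap, 45 mm across, 36 mm high; origin under its centre. Not part of the job: leave it alone.
- varnish_a: varnish bottle, 36 mm across, 74 mm high; origin under its centre. Not part of the job: leave it alone.
- varnish_b: white varnish bottle, 36 mm across, 74 mm high; origin under its centre. Not part of the job: leave it alone.
- remover: clear remover bottle, 52 mm across, 130 mm high; origin under its centre. Not part of the job: leave it alone.
Things that resemble listed ones, but are neither listed nor needed, are in the scene too. What is shaped like the part that bears block5_mid but blue or turquoise is not meant.

How it is judged:
By the outcome, as a careful person would: the job done as asked, in the order asked, and still so for the second after the job is handed in, with the robot touching nothing.
Of block1, block2 only 1 to 2 are there at a start; the rules pass over those that are not, and their reading is None.
Of block3, block4, block5 only 2 to 3 are there at a start; the rules pass over those that are not, and their reading is None.
At some moment in a run one of block3, block4, block5 may be knocked a few centimetres aside while the robot is not near it.
It also fails if it takes over 210 s, if anything falls off the work surface, if the arm or the gripper's body presses on something with over 40 N, if the wrist force passes 120 N, or if a joint passes its speed limit or range.

## Robot

A 6-joint arm with a two-finger parallel gripper is mounted at the origin on the work surface. World frame = base frame: x ahead of the robot, y to its left, z up, the work surface at z = 0. Lengths are in m, angles in rad, forces in N, time in s.
With the tool pointing down it reaches from about 0.25 to 0.725 m from the base axis. Payload 4 kg.
Tool frame: the origin (TCP) lies midway between the tips of the shut fingers; the grasp point (between the pads) lies 19 mm behind it; z points along the fingers, y is the line along which they close (so a half turn about z gives the same grasp; the last joint's range is limited). The gripper opens to 85 mm and grips with 20 to 120 N. Pads are 22 mm wide; open, the fingers measure 114 mm over their backs; the gripper's body (76 mm by 85 mm) begins 54 mm behind the grasp point. The pads swing forward as they close: fully open they stand 13 mm farther back than shut.
Start: joints at [-1.169, 0.241, 0.005, 1.335, 0, 1.571], TCP at [0.196, -0.46, 0.231] pointing down, gripper open.
Joint ranges: [-2.72, 2.72], [-1.05, 1.87], [-1.09, 1.28], [-1.99, 2.15], [-1.42, 1.44], [-3.14, 3.14]. Speed limits (rad/s): [2.79, 2.79, 3.14, 3.14, 3.14, 3.14].

## Interface

Orientations are given as a unit quaternion [x, y, z, w].
In Python, from workcell import bot gives the robot as it stands. The module is installed in compiled form; this text tells all that it offers.
- The arm moves only by the tool jog_arm, never from a script. Its argument "deltas" is a list of rows, each an object with "fingers": the opening, from 0 (shut) to 1 (fully open); "delta_pos": the shift along the tool's x, y, z normalised to -1 to 1, where 1 is 300 mm, a list of three; "yaw": the turn about the tool's z normalised to -1 to 1, where 1 is pi/4 rad. A call has 1 to 12 rows; each row is the pose to reach, as a shift and turn from the pose commanded when the call began, along the tool's axes at that moment; what a row does not reach only later rows make up. A row lasts 1/10 s, in which the tool goes at most 50 mm and 8.59 degrees, less where a joint would pass 70% of its speed; a pose out of reach is approached as far as the arm can. A call with a number of a shift or a turn outside -1 to 1 is refused whole. A call with a gripper value outside its range is refused whole. The fingers move at their own pace and stop on an object; the grip force is fixed at half the most. Time passes only in rows, so rows that repeat a pose let the fingers close. It gives the time, the measured TCP pose, the force, the opening and the grip force at its end, in the units of the state.
- bot.get_obs(): the state, without advancing time (a new reading comes with each control period).
- bot.camera(name): name is "scene" or "top" or "wrist"; returns a dict with "image" (480x640x3 uint8, red, green, blue), "range_z" (480x640 float32, m along the optical axis (not along the pixel's ray), 0 where there is no reading), "fx", "fy", "cx", "cy" (pixels), "distortion" ([k1, k2, p1, p2, k3] as OpenCV has them; the pictures are not rectified), "rvec" (rotation vector, rad) and "tvec" (3), from world to camera coordinates, as OpenCV has them. Camera axes: x right, y down, z forward; pixel columns grow to the right and rows downward; lengths in m; the calibration is good to about 2 mm. A picture is of the moment at which its call begins.
- bot.job_done(): hands the job in; it is judged then, once.
The state is a dict: "clock": time; "joint_pos": joint angles; "joint_vel": joint speeds; "tau": joint torques, N m; "eef_pos": TCP position; "tool_rot": TCP orientation; "ft_force": force on the tool from outside, world axes, zero at the start; "ft_torque": the same for the moment, N m; "grip_width": finger opening in m; "grasp_force": force on a finger pad.
Only numpy, scipy, OpenCV 4.12 (cv2) and the standard library are available. Lean on these libraries where they do the work, as an engineer would, in place of code of your own. Each camera call takes 0.05 s, during which the arm holds its last target. There are 200 camera calls.

## Working session

There is one attempt and no reset: what is moved stays moved. The work goes in short steps, Python scripts to look and compute and a tool call to move; the robot and the scene stay as the last step left them, time stands still between calls to the robot, and variables do not carry over. Pictures are saved under pics/ and viewed, at most 14 in all, crops included, and the job is handed in when it is done.

Besides the shell and the picture viewer there is one more tool, called after ">>>" as a command line: name --argument value ..., lists and objects as JSON in quotes. jog_arm: Moves the arm, as the interface text tells. Scaled input: -1 to 1 covers 300 mm each way for a shift and pi/4 rad each way for a turn. Its arguments: {"type":"object","properties":{"deltas":{"type":"array","items":{"type":"object","properties":{"fingers":{"type":"number"},"delta_pos":{"type":"array","items":{"type":"number"}},"yaw":{"type":"number"}}}}},"required":["deltas"]}

```bash
mkdir -p pics; cat > h.py <<'E'
import numpy as np, cv2
from workcell import bot
from scipy.spatial.transform import Rotation as R
def cam(n,save=None):
    c=bot.camera(n); c['K']=np.array([[c['fx'],0,c['cx']],[0,c['fy'],c['cy']],[0,0,1]]); c['d']=np.array(c['distortion'],float)
    c['Rm']=cv2.Rodrigues(np.array(c['rvec'],float))[0]; c['t']=np.array(c['tvec'],float).ravel()
    if save: cv2.imwrite('pics/'+save,c['image'][:,:,::-1])
    return c
def cloud(c):
    v,u=np.mgrid[0:480,0:640]
    p=cv2.undistortPoints(np.stack([u,v],-1).reshape(-1,1,2).astype(np.float64),c['K'],c['d']).reshape(480,640,2)
    z=c['range_z'][...,None].astype(float)
    X=np.concatenate([p*z,z],-1)
    return np.where(z>0,(X-c['t'])@c['Rm'],np.nan)
def onplane(c,uv,h):
    p=cv2.undistortPoints(np.array(uv,float).reshape(-1,1,2),c['K'],c['d']).reshape(-1,2)
    d=np.c_[p,np.ones(len(p))]@c['Rm']; o=-c['Rm'].T@c['t']
    return o+d*((h-o[2])/d[:,2])[:,None]
def st():
    o=bot.get_obs(); print('t',round(o['clock'],2),'tcp',np.round(o['eef_pos'],4),'q',np.round(o['tool_rot'],4),'w',round(o['grip_width'],4),'F',np.round(o['ft_force'],1)); return o
E
python3 - <<'E'
from h import *
o=st(); print(o)
for n in('scene','top'):
    c=cam(n,n+'0.png'); print(n,(-c['Rm'].T@c['t']).round(3),c['Rm'].round(2).tolist())
    np.savez('pics/%s0.npz'%n,P=cloud(c))
E
```

```text
t 0.0 tcp [ 0.1953 -0.4596  0.2304] q [ 9.799e-01  1.995e-01 -2.000e-04 -1.000e-03] w 0.0853 F [ 0.5 -0.5 -0.6]
{'clock': 0.0, 'joint_pos': array([-1.16898371e+00,  2.41398198e-01,  3.69681593e-03,  1.33519209e+00,
        1.42799292e-05,  1.57081449e+00]), 'joint_vel': array([0.00099864, 0.00118698, 0.00030427, 0.00081966, 0.00072806,
       0.00174257]), 'tau': array([ 7.36075599e-04, -3.72322154e+01,  2.52405024e+01,  1.70159829e-02,
        1.49836164e-04,  2.36382135e-06]), 'eef_pos': array([ 0.19529633, -0.45958379,  0.23040988]), 'tool_rot': array([ 9.79887395e-01,  1.99548475e-01, -2.02263322e-04, -1.02890380e-03]), 'ft_force': array([ 0.51566819, -0.47876121, -0.62127546]), 'ft_torque': array([ 0.04311921,  0.0046857 , -0.00540591]), 'grasp_force': 0.0, 'grip_width': 0.08532007668433322}
scene [1.133 0.197 0.769] [[-0.15, 0.99, -0.01], [0.71, 0.1, -0.7], [-0.69, -0.12, -0.72]]
top [0.293 0.115 1.218] [[0.02, -1.0, 0.01], [-0.99, -0.02, -0.16], [0.16, -0.01, -0.99]]
```

View pics/scene0.png

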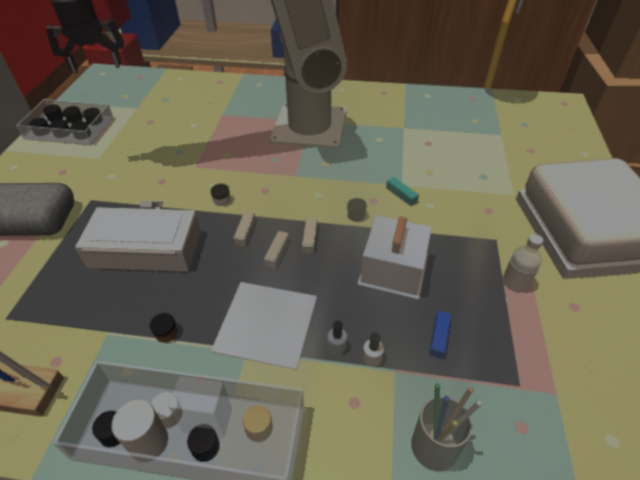

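View pics/top0.png

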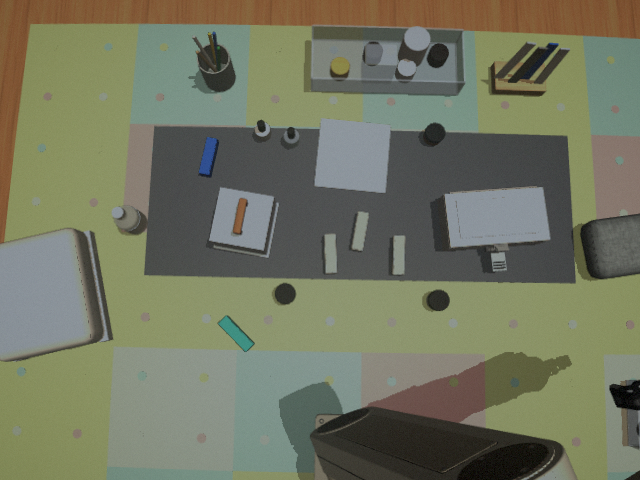

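The top view shows the tin (243,218) with its wooden bar at (239,216), the paper pad (352,156), the case (497,217) with its latch at (498,262), and three grey-beige blocks at (330,253), (359,231) and (399,255). The blue bar (208,157) and the turquoise bar (236,333) are decoys by colour. Next I measure positions.

```bash
python3 - <<'E'
from h import *
P=np.load('pics/top0.npz')['P']; im=cv2.imread('pics/top0.png')
def rect(mask,name):
    p=P[mask]; p=p[~np.isnan(p).any(1)]
    r=cv2.minAreaRect((p[:,:2]*1000).astype(np.float32)); print(name,len(p),'c',np.round(r[0],1),'size',np.round(r[1],1),'ang',round(r[2],1),'z',np.round(np.median(p[:,2])*1000,1))
def box(u0,u1,v0,v1):
    m=np.zeros((480,640),bool); m[v0:v1,u0:u1]=1; return m
z=P[...,2]
for n,b,lo,hi in [('b330',(315,345,225,280),.017,.035),('b359',(345,375,203,260),.017,.035),('b399',(385,412,228,282),.017,.035),
 ('lidtop',(200,290,175,265),.08,.097),('bar',(200,290,175,265),.104,.13),('case',(435,560,180,252),.058,.08),('latchpad',(480,520,245,280),.03,.05),('hook',(480,520,235,260),.07,.085),
 ('jar438t',(425,452,110,150),.028,.045),('jar285',(270,300,278,310),.028,.045),('jar438b',(422,455,285,315),.028,.045),('v1',(250,275,115,142),.06,.09),('v2',(280,302,122,150),.06,.09),('rem',(105,150,195,240),.09,.15)]:
    rect(box(*b)&(z>lo)&(z<hi),n)
g=im.astype(int).min(2)
m=((g>130)&box(305,400,110,200)&(z<.02)).astype(np.uint8); m=cv2.morphologyEx(m,cv2.MORPH_OPEN,np.ones((3,3)))
rect(m>0,'pad')
print(np.nanmedian(z[box(160,190,180,260)]))
E
```

```text
b330 465 c [434.6  68.8] size [85.6 25.1] ang 3.2 z 26.0
b359 454 c [484.6   5.2] size [25.6 85. ] ang 80.2 z 26.2
b399 434 c [433.6 -77.2] size [23.6 84.5] ang 87.6 z 26.0
lidtop 2788 c [495.5 254.8] size [115.5 114.9] ang 80.9 z 89.1
bar 302 c [495.1 254.4] size [16.6 72.3] ang 81.3 z 120.5
case 5720 c [ 509.6 -280.5] size [134.9 219.1] ang 5.5 z 69.9
latchpad 333 c [ 429.3 -279.8] size [52.9 49.5] ang 4.6 z 42.0
hook 229 c [ 458.2 -283.2] size [32.9 84.5] ang 1.0 z 72.1
jar438t 328 c [ 708.7 -158.3] size [44.3 44.6] ang 24.4 z 36.9
jar285 356 c [345.5 163.4] size [42.1 42.1] ang 1.2 z 36.0
jar438b 367 c [ 339.3 -160.2] size [44.8 43.6] ang 41.7 z 36.8
v1 62 c [704.6 224.2] size [16.  15.5] ang 61.2 z 73.2
v2 58 c [690.4 159. ] size [16.4 16.1] ang 49.5 z 73.8
rem 302 c [495.  495.4] size [34.9 39.6] ang 78.0 z 104.5
pad 4705 c [661.8  21.3] size [157.4 159.7] ang 85.6 z 4.6
0.0010686845128184811
```

```bash
cat >> h.py <<'E'
def go(*wps):
    """wps: (x,y,z,heading_deg of tool x); prints normalised delta from present pose"""
    o=st(); Rm=R.from_quat(o['tool_rot']).as_matrix(); h0=np.degrees(np.arctan2(Rm[1,0],Rm[0,0])); print('heading',h0.round(2),'j',np.round(o['joint_pos'],3))
    for x,y,z,h in wps:
        d=Rm.T@(np.array([x,y,z])-o['eef_pos'])/.3; dy=-(((h-h0)+180)%360-180)/45
        print((x,y,z,h),'-> pos',d.round(3).tolist(),'yaw',round(dy,3))
E
python3 - <<'E'
from h import *
go((.40,-.25,.25,60),(.45,-.1,.25,60))
P=np.load('pics/top0.npz')['P']; im=cv2.imread('pics/top0.png')
z=P[...,2];m=(z>.062)&(z<.075)&(P[...,0]>.46)&(P[...,0]<.6)&(P[...,1]>-.42)&(P[...,1]<-.14)
m=cv2.morphologyEx(m.astype(np.uint8),cv2.MORPH_OPEN,np.ones((15,15)))>0
print('case lid',cv2.minAreaRect((P[m][:,:2]*1000).astype(np.float32)))
m=(z>.036)&(z<.046)&(P[...,0]>.39)&(P[...,0]<.445)&(abs(P[...,1]+.285)<.03)
print('latch',cv2.minAreaRect((P[m][:,:2]*1000).astype(np.float32)),np.median(z[m]))
E
```

```text
t 0.1 tcp [ 0.1953 -0.4597  0.2305] q [ 9.799e-01  1.996e-01 -2.000e-04 -9.000e-04] w 0.0854 F [-0.3  0.8 -1. ]
heading 23.02 j [-1.169  0.241  0.004  1.335 -0.     1.571]
(0.4, -0.25, 0.25, 60) -> pos [0.901, -0.376, -0.064] yaw -0.822
(0.45, -0.1, 0.25, 60) -> pos [1.25, -0.771, -0.064] yaw -0.822
case lid ((537.3446044921875, -227.80010986328125), (49.52527618408203, 126.56555938720703), 23.02164649963379)
latch ((424.44512939453125, -287.8544006347656), (41.38119125366211, 33.878448486328125), 0.7830125689506531) 0.04212667407979896
```

>>> jog_arm --deltas '[{"delta_pos": [0.9,-0.38,-0.06],"yaw": -0.82,"fingers": 1},{"delta_pos": [0.9,-0.38,-0.06],"yaw": -0.82,"fingers": 1},{"delta_pos": [0.9,-0.38,-0.06],"yaw": -0.82,"fingers": 1},{"delta_pos": [0.9,-0.38,-0.06],"yaw": -0.82,"fingers": 1},{"delta_pos": [0.9,-0.38,-0.06],"yaw": -0.82,"fingers": 1},{"delta_pos": [0.9,-0.38,-0.06],"yaw": -0.82,"fingers": 1},{"delta_pos": [0.9,-0.38,-0.06],"yaw": -0.82,"fingers": 1},{"delta_pos": [0.9,-0.38,-0.06],"yaw": -0.82,"fingers": 1}]'

```text
clock: 0.9
eef_pos: [0.3997, -0.2487, 0.2489]
tool_rot: [0.866, 0.501, -0.0, -0.0]
ft_force: [0.1, -0.4, -0.5]
grip_width: 0.0856
grasp_force: 0.0
```

```bash
python3 - <<'E'
from h import *
go((.5,0,.25,100),(.5,0,.25,60))
P=np.load('pics/top0.npz')['P']
z=P[...,2];m=(z>.062)&(z<.08)&(P[...,0]>.44)&(P[...,0]<.62)&(P[...,1]>-.42)&(P[...,1]<-.14)
m=cv2.morphologyEx(m.astype(np.uint8),cv2.MORPH_OPEN,np.ones((25,25)))>0
print('case lid',cv2.minAreaRect((P[m][:,:2]*1000).astype(np.float32)))
E
```

```text
t 0.9 tcp [ 0.3997 -0.2487  0.2489] q [ 8.656e-01  5.007e-01 -5.000e-04 -4.000e-04] w 0.0856 F [ 0.1 -0.4 -0.5]
heading 60.09 j [-0.556  0.176 -0.031  1.365 -0.     1.537]
(0.5, 0, 0.25, 100) -> pos [0.885, -0.124, -0.004] yaw -0.887
(0.5, 0, 0.25, 60) -> pos [0.885, -0.124, -0.004] yaw 0.002
case lid ((517.9820556640625, -274.2718505859375), (117.7783432006836, 206.37173461914062), 1.5624969005584717)
```

>>> jog_arm --deltas '[{"delta_pos": [0.88,-0.12,0],"yaw": -0.9,"fingers": 1},{"delta_pos": [0.88,-0.12,0],"yaw": -0.9,"fingers": 1},{"delta_pos": [0.88,-0.12,0],"yaw": -0.9,"fingers": 1},{"delta_pos": [0.88,-0.12,0],"yaw": -0.9,"fingers": 1},{"delta_pos": [0.88,-0.12,0],"yaw": -0.9,"fingers": 1},{"delta_pos": [0.88,-0.12,0],"yaw": -0.9,"fingers": 1},{"delta_pos": [0.88,-0.12,0],"yaw": -0.9,"fingers": 1}]'

```text
clock: 1.6
eef_pos: [0.5008, -0.0025, 0.2486]
tool_rot: [0.639, 0.769, -0.0, -0.0]
ft_force: [0.5, -0.5, -0.3]
grip_width: 0.0855
grasp_force: 0.0
```

```bash
python3 - <<'E'
from h import *
go((.495,.255,.25,140))
E
```

```text
t 1.6 tcp [ 0.5008 -0.0025  0.2486] q [ 6.393e-01  7.689e-01 -4.000e-04 -4.000e-04] w 0.0855 F [ 0.5 -0.5 -0.3]
heading 100.52 j [-0.005  0.236  0.045  1.38  -0.     1.382]
(0.495, 0.255, 0.25, 140) -> pos [0.847, 0.138, -0.005] yaw -0.877
```

>>> jog_arm --deltas '[{"delta_pos": [0.847,0.138,0],"yaw": -0.88,"fingers": 1},{"delta_pos": [0.847,0.138,0],"yaw": -0.88,"fingers": 1},{"delta_pos": [0.847,0.138,0],"yaw": -0.88,"fingers": 1},{"delta_pos": [0.847,0.138,0],"yaw": -0.88,"fingers": 1},{"delta_pos": [0.847,0.138,0],"yaw": -0.88,"fingers": 1},{"delta_pos": [0.847,0.138,0],"yaw": -0.88,"fingers": 1},{"delta_pos": [0.847,0.138,0],"yaw": -0.88,"fingers": 1}]'

```text
clock: 2.3
eef_pos: [0.4955, 0.2534, 0.2487]
tool_rot: [0.342, 0.94, -0.001, -0.0]
ft_force: [0.3, -0.8, 1.0]
grip_width: 0.0854
grasp_force: 0.0
```

```bash
python3 - <<'E'
from h import *
c=cam('wrist','w1.png'); P=cloud(c); z=P[...,2]
print((-c['Rm'].T@c['t']).round(3))
for lo,hi in ((.105,.13),(.083,.096)):
    m=(z>lo)&(z<hi)&(abs(P[...,0]-.495)<.08)&(abs(P[...,1]-.255)<.08)
    if m.sum()>20: print(m.sum(),cv2.minAreaRect((P[m][:,:2]*1000).astype(np.float32)),np.median(z[m]))
go((.495,.255,.25,171.3))
E
```

```text
[0.441 0.299 0.391]
1617 ((495.056884765625, 254.81680297851562), (16.287105560302734, 71.44490051269531), 81.0274887084961) 0.12013024471681032
13142 ((495.181396484375, 254.94595336914062), (114.56412506103516, 114.5488510131836), 81.1286392211914) 0.08840733903179607
t 2.35 tcp [0.4956 0.2523 0.2488] q [ 3.429e-01  9.394e-01 -9.000e-04 -2.000e-04] w 0.0857 F [ 0.1  0.2 -0.2]
heading 139.9 j [ 4.710e-01  3.490e-01  1.990e-01  1.422e+00 -1.000e-03  1.171e+00]
(0.495, 0.255, 0.25, 171.3) -> pos [0.007, 0.006, -0.004] yaw -0.698
```

View pics/w1.png

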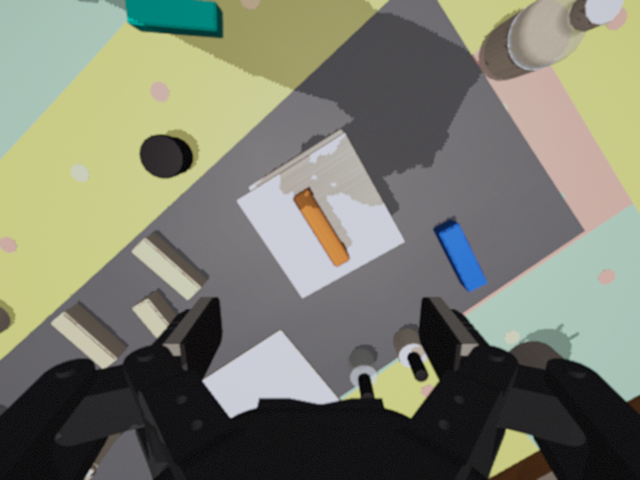

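The wrist view shows the lid with its bar at (321,228), which agrees with the top view: bar at (0.495, 0.255), heading 171°.

>>> jog_arm --deltas '[{"delta_pos": [0.007,0.006,0],"yaw": -0.695,"fingers": 1},{"delta_pos": [0.007,0.006,0],"yaw": -0.695,"fingers": 1},{"delta_pos": [0.007,0.006,0],"yaw": -0.695,"fingers": 1},{"delta_pos": [0.007,0.006,0],"yaw": -0.695,"fingers": 1},{"delta_pos": [0.007,0.006,0.15],"yaw": -0.695,"fingers": 0.6},{"delta_pos": [0.007,0.006,0.3],"yaw": -0.695,"fingers": 0.6},{"delta_pos": [0.007,0.006,0.4],"yaw": -0.695,"fingers": 0.6},{"delta_pos": [0.007,0.006,0.47],"yaw": -0.695,"fingers": 0.6},{"delta_pos": [0.007,0.006,0.5],"yaw": -0.695,"fingers": 0.6},{"delta_pos": [0.007,0.006,0.5],"yaw": -0.695,"fingers": 0.6}]'

```text
clock: 3.35
eef_pos: [0.4946, 0.2544, 0.0984]
tool_rot: [0.078, 0.997, -0.001, -0.001]
ft_force: [0.1, -0.2, 0.6]
grip_width: 0.0514
grasp_force: 0.0
```

>>> jog_arm --deltas '[{"delta_pos": [0,0,0],"yaw": 0,"fingers": 0},{"delta_pos": [0,0,0],"yaw": 0,"fingers": 0},{"delta_pos": [0,0,0],"yaw": 0,"fingers": 0},{"delta_pos": [0,0,0],"yaw": 0,"fingers": 0},{"delta_pos": [0,0,0],"yaw": 0,"fingers": 0},{"delta_pos": [0,0,0],"yaw": 0,"fingers": 0},{"delta_pos": [0,0,0],"yaw": 0,"fingers": 0},{"delta_pos": [0,0,0],"yaw": 0,"fingers": 0}]'

```text
clock: 4.15
eef_pos: [0.4961, 0.2565, 0.1012]
tool_rot: [0.076, 0.997, -0.0, 0.002]
ft_force: [-0.4, -4.5, 6.2]
grip_width: 0.0145
grasp_force: 59.3
```

```bash
python3 - <<'E'
from h import *
go((.495,.255,.098,171.1))
E
```

```text
t 4.15 tcp [0.4961 0.2565 0.1012] q [ 7.620e-02  9.971e-01 -3.000e-04  1.700e-03] w 0.0145 F [-0.4 -4.5  6.2]
heading 171.25 j [ 0.478  0.44  -0.061  1.067 -0.002  0.631]
(0.495, 0.255, 0.098, 171.1) -> pos [0.003, -0.005, 0.011] yaw 0.003
```

>>> jog_arm --deltas '[{"delta_pos": [0,0,-0.03],"fingers": 0,"yaw": 0},{"delta_pos": [0,0,-0.06],"fingers": 0,"yaw": 0},{"delta_pos": [0,0,-0.1],"fingers": 0,"yaw": 0},{"delta_pos": [0,0,-0.15],"fingers": 0,"yaw": 0},{"delta_pos": [0,0,-0.2],"fingers": 0,"yaw": 0},{"delta_pos": [0,0,-0.25],"fingers": 0,"yaw": 0},{"delta_pos": [0,0,-0.3],"fingers": 0,"yaw": 0},{"delta_pos": [0,0,-0.35],"fingers": 0,"yaw": 0},{"delta_pos": [0,0,-0.4],"fingers": 0,"yaw": 0},{"delta_pos": [0,0,-0.42],"fingers": 0,"yaw": 0},{"delta_pos": [0,0,-0.42],"fingers": 0,"yaw": 0}]'

```text
clock: 5.25
eef_pos: [0.4954, 0.2576, 0.227]
tool_rot: [0.076, 0.997, 0.001, 0.001]
ft_force: [-0.3, -0.3, -2.6]
grip_width: 0.015
grasp_force: 59.4
```

```bash
python3 - <<'E'
from h import *
go((.58,.12,.225,175.6),(.662,.021,.225,175.6),(.662,.021,.110,175.6))
c=cam('scene','s1.png')
E
```

```text
t 5.25 tcp [0.4954 0.2576 0.227 ] q [0.0756 0.9971 0.001  0.0011] w 0.015 F [-0.3 -0.3 -2.6]
heading 171.32 j [0.479 0.357 0.154 1.365 0.    0.631]
(0.58, 0.12, 0.225, 175.6) -> pos [-0.348, -0.411, 0.007] yaw -0.095
(0.662, 0.021, 0.225, 175.6) -> pos [-0.668, -0.696, 0.007] yaw -0.095
(0.662, 0.021, 0.11, 175.6) -> pos [-0.667, -0.697, 0.39] yaw -0.095
```

View pics/s1.png

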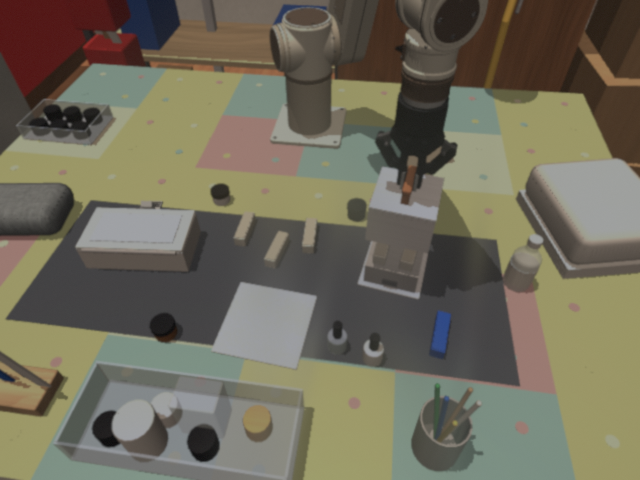

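The scene view shows the lid drawn clear and two blocks on the tin at (382,255) and (408,260), so there are five blocks in all.

>>> jog_arm --deltas '[{"delta_pos": [-0.09,-0.1,0],"fingers": 0,"yaw": -0.02},{"delta_pos": [-0.18,-0.19,0],"fingers": 0,"yaw": -0.05},{"delta_pos": [-0.27,-0.28,0],"fingers": 0,"yaw": -0.09},{"delta_pos": [-0.36,-0.37,0],"fingers": 0,"yaw": -0.09},{"delta_pos": [-0.45,-0.47,0],"fingers": 0,"yaw": -0.09},{"delta_pos": [-0.54,-0.56,0],"fingers": 0,"yaw": -0.09},{"delta_pos": [-0.62,-0.65,0],"fingers": 0,"yaw": -0.09},{"delta_pos": [-0.668,-0.696,0],"fingers": 0,"yaw": -0.09},{"delta_pos": [-0.668,-0.696,0],"fingers": 0,"yaw": -0.09},{"delta_pos": [-0.668,-0.696,0],"fingers": 0,"yaw": -0.09}]'

```text
clock: 6.3
eef_pos: [0.6608, 0.0199, 0.2236]
tool_rot: [0.041, 0.999, 0.0, -0.002]
ft_force: [-0.0, 0.7, -2.6]
grip_width: 0.0144
grasp_force: 59.4
```

```bash
python3 - <<'E'
from h import *
go((.662,.021,.100,175.6))
c=cam('top','t2.png');P=cloud(c);z=P[...,2];im=c['image']
m=(im.min(2)>130)&(z<.02)&(abs(P[...,0]-.66)<.12)&(abs(P[...,1]-.02)<.12); print(m.sum())
# case, blocks
for x,y,n in((.4346,.0688,'a'),(.4846,.0052,'b'),(.4336,-.0772,'c')):
    m=(z>.017)&(z<.035)&(np.hypot(P[...,0]-x,P[...,1]-y)<.06); print(n,m.sum(),[np.round(q,1) for q in cv2.minAreaRect((P[m][:,:2]*1000).astype(np.float32))])
m=(z>.060)&(z<.09)&(P[...,0]>.40)&(P[...,0]<.65)&(P[...,1]>-.42)&(P[...,1]<-.14)
r=cv2.morphologyEx(m.astype(np.uint8),cv2.MORPH_OPEN,np.ones((21,21)))>0
for k in (m,r): print('case',cv2.minAreaRect((P[k][:,:2]*1000).astype(np.float32)),np.median(z[k]))
Q=P[r]; 
# rear edge & y-side edges line fits
a=Q
for lo in np.arange(-.38,-.18,.03):
    s=Q[abs(Q[:,1]-lo)<.008]; print(round(lo,3),'x',s[:,0].min().round(4),s[:,0].max().round(4))
E
```

```text
t 6.3 tcp [0.6608 0.0199 0.2236] q [ 4.110e-02  9.992e-01  2.000e-04 -1.600e-03] w 0.0144 F [-0.   0.7 -2.6]
heading 175.29 j [3.000e-02 5.830e-01 5.010e-01 1.492e+00 1.000e-03 1.120e-01]
(0.662, 0.021, 0.1, 175.6) -> pos [-0.005, 0.004, 0.412] yaw -0.007
268
a 511 [array([436.1,  47.2]), array([85.5, 68.1]), np.float64(3.0)]
b 86 [array([460. ,  37.2]), array([40. , 49.1]), np.float64(7.6)]
c 0 [array([0., 0.]), array([0., 0.]), np.float64(0.0)]
case ((511.49493408203125, -300.315673828125), (135.0526123046875, 179.73146057128906), 5.377907752990723) 0.06999502219435134
case ((516.5985717773438, -289.5359191894531), (123.17627716064453, 136.94479370117188), 0.6686562299728394) 0.07009190610234117Traceback (most recent call last):
  File "<stdin>", line 15, in <module>
    return umr_minimum(a, axis, None, out, keepdims, initial, where)
ValueError: zero-size array to reduction operation minimum which has no identity
```

>>> jog_arm --deltas '[{"delta_pos": [-0.004,0.004,0.1],"fingers": 0,"yaw": -0.007},{"delta_pos": [-0.004,0.004,0.2],"fingers": 0,"yaw": -0.007},{"delta_pos": [-0.004,0.004,0.3],"fingers": 0,"yaw": -0.007},{"delta_pos": [-0.004,0.004,0.36],"fingers": 0,"yaw": -0.007},{"delta_pos": [-0.004,0.004,0.39],"fingers": 0,"yaw": -0.007},{"delta_pos": [-0.004,0.004,0.405],"fingers": 0,"yaw": -0.007},{"delta_pos": [-0.004,0.004,0.41],"fingers": 0,"yaw": -0.007},{"delta_pos": [-0.004,0.004,0.41],"fingers": 0,"yaw": -0.007}]'

```text
clock: 7.15
eef_pos: [0.6634, 0.0216, 0.1035]
tool_rot: [0.038, 0.999, 0.0, 0.001]
ft_force: [-0.1, 0.6, -2.0]
grip_width: 0.0144
grasp_force: 59.3
```

>>> jog_arm --deltas '[{"delta_pos": [0,0,0.005],"fingers": 0,"yaw": 0},{"delta_pos": [0,0,0.005],"fingers": 0,"yaw": 0},{"delta_pos": [0,0,0.005],"fingers": 0,"yaw": 0}]'

```text
clock: 7.45
eef_pos: [0.663, 0.0213, 0.1014]
tool_rot: [0.038, 0.999, 0.0, 0.0]
ft_force: [0.1, 0.1, -3.3]
grip_width: 0.0147
grasp_force: 59.3
```

>>> jog_arm --deltas '[{"delta_pos": [0,0,0.004],"fingers": 0,"yaw": 0},{"delta_pos": [0,0,0.008],"fingers": 0,"yaw": 0},{"delta_pos": [0,0,0.008],"fingers": 0,"yaw": 0}]'

```text
clock: 7.75
eef_pos: [0.6628, 0.021, 0.0991]
tool_rot: [0.038, 0.999, -0.0, 0.0]
ft_force: [-1.8, -2.1, 1.6]
grip_width: 0.0149
grasp_force: 59.9
```

Contact. Next I open the fingers to 0.6 and rise.

>>> jog_arm --deltas '[{"delta_pos": [0,0,0],"fingers": 0.5,"yaw": 0},{"delta_pos": [0,0,0],"fingers": 0.6,"yaw": 0},{"delta_pos": [0,0,0],"fingers": 0.6,"yaw": 0},{"delta_pos": [0,0,0],"fingers": 0.6,"yaw": 0},{"delta_pos": [0,0,-0.1],"fingers": 0.6,"yaw": 0},{"delta_pos": [0,0,-0.25],"fingers": 0.6,"yaw": 0},{"delta_pos": [0,0,-0.4],"fingers": 0.6,"yaw": 0},{"delta_pos": [0,0,-0.5],"fingers": 0.6,"yaw": 0},{"delta_pos": [0,0,-0.5],"fingers": 0.6,"yaw": 0}]'

```text
clock: 8.65
eef_pos: [0.6654, 0.0215, 0.2552]
tool_rot: [0.038, 0.999, 0.0, 0.006]
ft_force: [0.6, 0.2, -0.5]
grip_width: 0.0511
grasp_force: 0.0
```

```bash
python3 - <<'E'
from h import *
go((.45,-.18,.25,185))
c=cam('wrist');P=cloud(c);z=P[...,2]
m=(z>.08)&(z<.095); print('lid',[np.round(q,1) for q in cv2.minAreaRect((P[m][:,:2]*1000).astype(np.float32))],np.median(z[m]))
E
```

```text
t 8.65 tcp [0.6654 0.0215 0.2552] q [3.780e-02 9.993e-01 5.000e-04 5.900e-03] w 0.0511 F [ 0.6  0.2 -0.5]
heading 175.67 j [0.032 0.578 0.574 1.555 0.    0.108]
(0.45, -0.18, 0.25, 185) -> pos [0.665, -0.724, 0.009] yaw -0.207
lid [array([707.9,  -6.8]), array([379.5, 701.2]), np.float64(4.0)] 0.08633276301360551
```

>>> jog_arm --deltas '[{"delta_pos": [0.665,-0.724,0],"fingers": 0,"yaw": -0.2},{"delta_pos": [0.665,-0.724,0],"fingers": 0,"yaw": -0.2},{"delta_pos": [0.665,-0.724,0],"fingers": 0,"yaw": -0.2},{"delta_pos": [0.665,-0.724,0],"fingers": 0,"yaw": -0.2},{"delta_pos": [0.665,-0.724,0],"fingers": 0,"yaw": -0.2},{"delta_pos": [0.665,-0.724,0],"fingers": 0,"yaw": -0.2},{"delta_pos": [0.665,-0.724,0],"fingers": 0,"yaw": -0.2},{"delta_pos": [0.665,-0.724,0],"fingers": 0,"yaw": -0.2},{"delta_pos": [0.665,-0.724,0],"fingers": 0,"yaw": -0.2}]'

```text
clock: 9.6
eef_pos: [0.4477, -0.1796, 0.2476]
tool_rot: [-0.041, 0.999, 0.0, -0.0]
ft_force: [0.6, -0.0, -0.1]
grip_width: -0.0001
grasp_force: 0.0
```

```bash
python3 - <<'E'
from h import *
c=cam('wrist','w2.png');P=cloud(c);z=P[...,2]
m=(z>.060)&(z<.09)&(P[...,0]>.40)&(P[...,0]<.65)&(P[...,1]>-.42)&(P[...,1]<-.14)
r=cv2.morphologyEx(m.astype(np.uint8),cv2.MORPH_OPEN,np.ones((61,61)))>0
for k in (m,r): print('case',k.sum(),cv2.minAreaRect((P[k][:,:2]*1000).astype(np.float32)),np.median(z[k]))
m=(z>.036)&(z<.046)&(P[...,0]>.38)&(P[...,0]<.455)&(abs(P[...,1]+.285)<.04)
print('latch',m.sum(),cv2.minAreaRect((P[m][:,:2]*1000).astype(np.float32)),np.median(z[m]))
c=cam('top');P=cloud(c);z=P[...,2]
m=(z>.08)&(z<.096)&(abs(P[...,0]-.66)<.1)&(abs(P[...,1]-.02)<.1);print('tinlid',m.sum(),cv2.minAreaRect((P[m][:,:2]*1000).astype(np.float32)),np.median(z[m]))
go((.43,-.29,.2,185))
E
```

```text
case 21583 ((508.19281005859375, -281.25439453125), (135.050537109375, 216.84597778320312), 5.453522205352783) 0.0686727247081633
case 0 ((0.0, 0.0), (0.0, 0.0), 0.0) nan
latch 1257 ((428.1850891113281, -276.0483703613281), (55.14325714111328, 56.881919860839844), 5.092863082885742) 0.0404631224006286
tinlid 2551 ((662.4089965820312, 19.220516204833984), (113.81002044677734, 116.4410629272461), 85.52381896972656) 0.08746957717094032
t 9.7 tcp [ 0.4481 -0.1793  0.2478] q [-4.160e-02  9.991e-01  3.000e-04 -3.000e-04] w -0.0003 F [-0.6  0.2  0.3]
heading -175.23 j [-0.381  0.2   -0.004  1.368  0.    -0.464]
(0.43, -0.29, 0.2, 185) -> pos [0.091, -0.363, 0.159] yaw -0.005
  return _methods._mean(a, axis=axis, dtype=dtype,
  ret = ret.dtype.type(ret / rcount)
```

View pics/w2.png

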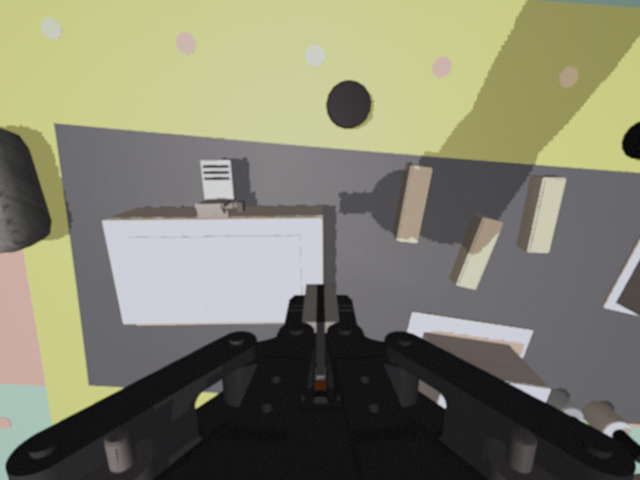

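The wrist view shows the case lid at (215,270), the latch pad at (217,180) in front of it and the hook at (218,207). The three desk blocks are unchanged. Case centre is about (0.519,-0.280) and yaw 5.45°, so the latch pad is about (0.418,-0.290).

>>> jog_arm --deltas '[{"delta_pos": [0.139,-0.357,0],"fingers": 0,"yaw": -0.015},{"delta_pos": [0.139,-0.357,0],"fingers": 0,"yaw": -0.015},{"delta_pos": [0.139,-0.357,0],"fingers": 0,"yaw": -0.015},{"delta_pos": [0.139,-0.357,0],"fingers": 0,"yaw": -0.015},{"delta_pos": [0.139,-0.357,0.16],"fingers": 0,"yaw": -0.015},{"delta_pos": [0.139,-0.357,0.32],"fingers": 0,"yaw": -0.015},{"delta_pos": [0.139,-0.357,0.48],"fingers": 0,"yaw": -0.015},{"delta_pos": [0.139,-0.357,0.6],"fingers": 0,"yaw": -0.015},{"delta_pos": [0.139,-0.357,0.64],"fingers": 0,"yaw": -0.015},{"delta_pos": [0.139,-0.357,0.64],"fingers": 0,"yaw": -0.015}]'

```text
clock: 10.7
eef_pos: [0.414, -0.2882, 0.0549]
tool_rot: [-0.048, 0.999, 0.002, -0.002]
ft_force: [0.6, -0.2, -0.2]
grip_width: 0.0002
grasp_force: 0.0
```

```bash
python3 - <<'E'
from h import *
go((.4165,-.290,.033,185.4))
E
```

```text
t 10.7 tcp [ 0.414  -0.2882  0.0549] q [-0.0476  0.9989  0.0015 -0.0016] w 0.0002 F [ 0.6 -0.2 -0.2]
heading -174.54 j [-0.608  0.402 -0.262  0.911  0.    -0.704]
(0.4165, -0.29, 0.033, 185.4) -> pos [-0.008, -0.007, 0.073] yaw 0.001
```

>>> jog_arm --deltas '[{"delta_pos": [-0.008,-0.007,0.02],"fingers": 0,"yaw": 0},{"delta_pos": [-0.008,-0.007,0.04],"fingers": 0,"yaw": 0},{"delta_pos": [-0.008,-0.007,0.055],"fingers": 0,"yaw": 0},{"delta_pos": [-0.008,-0.007,0.065],"fingers": 0,"yaw": 0},{"delta_pos": [-0.008,-0.007,0.073],"fingers": 0,"yaw": 0},{"delta_pos": [-0.008,-0.007,0.078],"fingers": 0,"yaw": 0},{"delta_pos": [-0.008,-0.007,0.078],"fingers": 0,"yaw": 0},{"delta_pos": [-0.008,-0.007,0.078],"fingers": 0,"yaw": 0}]'

```text
clock: 11.5
eef_pos: [0.4163, -0.2932, 0.0351]
tool_rot: [-0.046, 0.999, -0.001, -0.0]
ft_force: [-6.3, 0.7, 13.4]
grip_width: -0.0003
grasp_force: 7.0
```

>>> jog_arm --deltas '[{"delta_pos": [0.02,0,-0.1],"fingers": 0,"yaw": 0},{"delta_pos": [0.06,0,-0.25],"fingers": 0,"yaw": 0},{"delta_pos": [0.1,0.1,-0.4],"fingers": 0.6,"yaw": 0},{"delta_pos": [0.1,0.3,-0.55],"fingers": 0.6,"yaw": 0},{"delta_pos": [0.1,0.6,-0.73],"fingers": 0.6,"yaw": 0},{"delta_pos": [0.1,0.7,-0.73],"fingers": 0.6,"yaw": 0},{"delta_pos": [0.1,0.7,-0.73],"fingers": 0.6,"yaw": 0}]'

```text
clock: 12.2
eef_pos: [0.3683, -0.0948, 0.249]
tool_rot: [-0.046, 0.999, -0.0, 0.001]
ft_force: [1.4, 0.3, -0.3]
grip_width: 0.0512
grasp_force: 0.0
```

```bash
python3 - <<'E'
from h import *
st();c=cam('wrist','w3.png');P=cloud(c);z=P[...,2]
c=cam('scene','s3.png')
P2=cloud(cam('top'));zt=P2[...,2]
for nm,Q in(('w',P),('t',P2)):
  for x,y,n in((.4346,.0688,'a'),(.4846,.0052,'b'),(.4336,-.0772,'c')):
    m=(Q[...,2]>.017)&(Q[...,2]<.035)&(np.hypot(Q[...,0]-x,Q[...,1]-y)<.055); print(nm,n,m.sum(),[np.round(q,1) for q in cv2.minAreaRect((Q[m][:,:2]*1000).astype(np.float32))] if m.sum()>10 else '')
  m=(Q[...,2]>.15)&(Q[...,0]>.5)&(abs(Q[...,1]+.28)<.12); print(m.sum(), 'lid',np.nanmin(Q[m],0).round(3) if m.any() else '',np.nanmax(Q[m],0).round(3) if m.any() else '')
E
```

```text
t 12.2 tcp [ 0.3683 -0.0948  0.249 ] q [-4.57e-02  9.99e-01 -2.00e-04  1.30e-03] w 0.0512 F [ 1.4  0.3 -0.3]
w a 1623 [array([435. ,  47.7]), array([84.8, 66.7]), np.float64(2.9)]
w b 412 [array([487.7,  24.5]), array([63.3, 85.8]), np.float64(80.6)]
w c 1473 [array([433.9, -77.5]), array([25.1, 85.2]), np.float64(88.2)]
1097 lid [ 0.569 -0.238  0.15 ] [ 0.584 -0.192  0.175]
t a 489 [array([435.8,  48.5]), array([85.2, 65.7]), np.float64(3.0)]
t b 453 [array([484.5,   5.3]), array([25.4, 84.5]), np.float64(80.4)]
t c 383 [array([433.5, -76.7]), array([24.4, 84.9]), np.float64(86.1)]
1144 lid [ 0.568 -0.4    0.15 ] [ 0.86  -0.166  0.188]
```

View pics/s3.png

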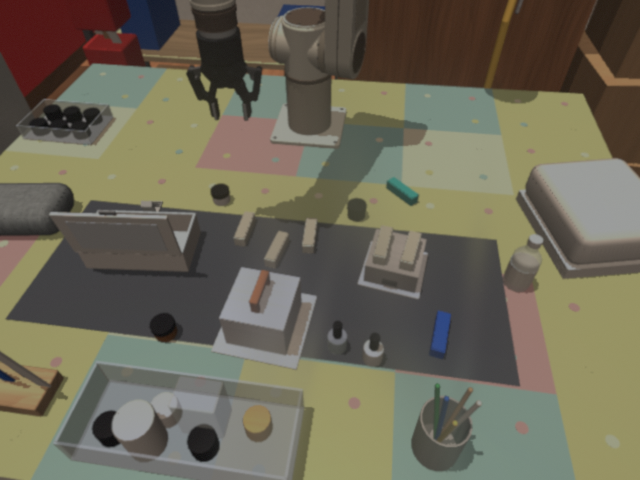

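The scene view shows the case sprung open at (120,240), the tin lid standing on the pad at (260,310), and two blocks on the tin at (382,245) and (410,250). First block to take is c at (0.4335,-0.077), the block at (245,229) in this view.

```bash
python3 - <<'E'
from h import *
go((.4337,-.0770,.11,177.5),(.4337,-.0770,.005,177.5))
E
```

```text
t 12.35 tcp [ 0.3694 -0.0942  0.2495] q [-4.910e-02  9.988e-01 -6.000e-04  2.400e-03] w 0.0516 F [ 0.3  0.6 -0.1]
heading -174.37 j [-0.25  -0.008 -0.234  1.341  0.    -0.348]
(0.4337, -0.077, 0.11, 177.5) -> pos [-0.217, 0.037, 0.466] yaw 0.181
(0.4337, -0.077, 0.005, 177.5) -> pos [-0.215, 0.037, 0.816] yaw 0.181
```

>>> jog_arm --deltas '[{"delta_pos": [-0.216,0.037,0.15],"fingers": 0.6,"yaw": 0.18},{"delta_pos": [-0.216,0.037,0.3],"fingers": 0.6,"yaw": 0.18},{"delta_pos": [-0.216,0.037,0.46],"fingers": 0.6,"yaw": 0.18},{"delta_pos": [-0.216,0.037,0.6],"fingers": 0.6,"yaw": 0.18},{"delta_pos": [-0.216,0.037,0.72],"fingers": 0.6,"yaw": 0.18},{"delta_pos": [-0.216,0.037,0.79],"fingers": 0.6,"yaw": 0.18},{"delta_pos": [-0.216,0.037,0.815],"fingers": 0.6,"yaw": 0.18},{"delta_pos": [-0.216,0.037,0.815],"fingers": 0.6,"yaw": 0.18},{"delta_pos": [-0.216,0.037,0.815],"fingers": 0,"yaw": 0.18},{"delta_pos": [-0.216,0.037,0.815],"fingers": 0,"yaw": 0.18},{"delta_pos": [-0.216,0.037,0.815],"fingers": 0,"yaw": 0.18},{"delta_pos": [-0.216,0.037,0.815],"fingers": 0,"yaw": 0.18}]'

```text
clock: 13.55
eef_pos: [0.4339, -0.0794, 0.0046]
tool_rot: [0.024, 1.0, -0.0, 0.002]
ft_force: [-0.6, -0.8, 5.8]
grip_width: 0.0237
grasp_force: 59.5
```

>>> jog_arm --deltas '[{"delta_pos": [0,0,0],"fingers": 0,"yaw": 0},{"delta_pos": [0,0,0],"fingers": 0,"yaw": 0}]'

```text
clock: 13.75
eef_pos: [0.4338, -0.0794, 0.0046]
tool_rot: [0.024, 1.0, -0.001, 0.002]
ft_force: [-0.0, -1.1, 6.5]
grip_width: 0.0236
grasp_force: 59.6
```

>>> jog_arm --deltas '[{"delta_pos": [0,0,-0.1],"fingers": 0,"yaw": 0},{"delta_pos": [0,0,-0.25],"fingers": 0,"yaw": 0},{"delta_pos": [0,0,-0.4],"fingers": 0,"yaw": 0},{"delta_pos": [0,0,-0.5],"fingers": 0,"yaw": 0},{"delta_pos": [0,0,-0.5],"fingers": 0,"yaw": 0}]'

```text
clock: 14.25
eef_pos: [0.4357, -0.0796, 0.1582]
tool_rot: [0.024, 1.0, -0.001, 0.006]
ft_force: [0.7, -0.6, 0.1]
grip_width: 0.0237
grasp_force: 58.9
```

```bash
python3 - <<'E'
from h import *
s=lambda o,dx=-.003:(.519+dx*.9955-o*.095,-.280+dx*.095+o*.9955)
go((*s(-.069),.155,185.45),(*s(-.069),.012,185.45))
c=cam('wrist','w4.png');P=cloud(c);z=P[...,2]
m=(z>.052)&(z<.064)&(P[...,0]>.42)&(P[...,0]<.65)&(P[...,1]>-.42)&(P[...,1]<-.14)
print('rim w',m.sum(),cv2.minAreaRect((P[m][:,:2]*1000).astype(np.float32)))
P=cloud(cam('top'));z=P[...,2]
for lo,hi in((.053,.067),(-.0,.02)):
  m=(z>lo)&(z<hi)&(P[...,0]>.44)&(P[...,0]<.65)&(P[...,1]>-.42)&(P[...,1]<-.14)
  if lo<.01: m&=(P[...,0]>.47)&(P[...,0]<.565)&(z>.003)
  print('rim t',m.sum(),cv2.minAreaRect((P[m][:,:2]*1000).astype(np.float32)))
E
```

```text
t 14.25 tcp [ 0.4357 -0.0796  0.1582] q [ 2.400e-02  9.997e-01 -9.000e-04  5.500e-03] w 0.0237 F [ 0.7 -0.6  0.1]
heading 177.25 j [-0.181  0.169 -0.284  1.107 -0.    -0.133]
(0.5225685, -0.3489745, 0.155, 185.45) -> pos [-0.332, -0.883, 0.016] yaw -0.182
(0.5225685, -0.3489745, 0.012, 185.45) -> pos [-0.327, -0.882, 0.492] yaw -0.182
rim w 3792 ((505.6895751953125, -274.2913818359375), (132.23751831054688, 202.99032592773438), 5.492056369781494)
rim t 309 ((522.228515625, -356.54730224609375), (116.83192443847656, 64.91168212890625), 4.5345001220703125)
rim t 629 ((519.0724487304688, -385.4576721191406), (71.4806137084961, 94.0994644165039), 87.21592712402344)
```

View pics/w4.png

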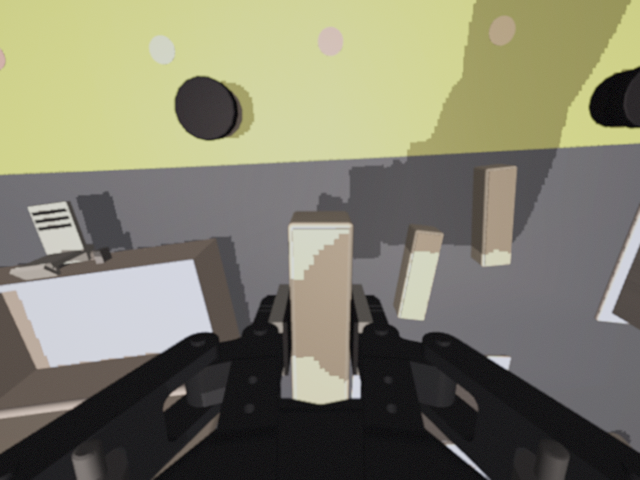

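The wrist view shows block c held straight at (320,310) and the open case at lower left.

>>> jog_arm --deltas '[{"delta_pos": [-0.33,-0.883,0.01],"fingers": 0,"yaw": -0.182},{"delta_pos": [-0.33,-0.883,0.01],"fingers": 0,"yaw": -0.182},{"delta_pos": [-0.33,-0.883,0.01],"fingers": 0,"yaw": -0.182},{"delta_pos": [-0.33,-0.883,0.01],"fingers": 0,"yaw": -0.182},{"delta_pos": [-0.33,-0.883,0.01],"fingers": 0,"yaw": -0.182},{"delta_pos": [-0.33,-0.883,0.01],"fingers": 0,"yaw": -0.182},{"delta_pos": [-0.33,-0.883,0.01],"fingers": 0,"yaw": -0.182},{"delta_pos": [-0.33,-0.883,0.01],"fingers": 0,"yaw": -0.182},{"delta_pos": [-0.33,-0.883,0.01],"fingers": 0,"yaw": -0.182}]'

```text
clock: 15.25
eef_pos: [0.5172, -0.3468, 0.1484]
tool_rot: [-0.048, 0.999, 0.001, -0.001]
ft_force: [0.2, 0.5, -0.9]
grip_width: 0.0239
grasp_force: 59.1
```

```bash
python3 - <<'E'
from h import *
s=lambda o,dx=-.003:(.519+dx*.9955-o*.095,-.280+dx*.095+o*.9955)
go((*s(-.069),.012,185.45))
c=cam('wrist','w5.png');P=cloud(c);z=P[...,2]
m=(z>.054)&(z<.066)&(P[...,0]>.44)&(P[...,0]<.65)&(P[...,1]>-.42)&(P[...,1]<-.14)
print('rim w',m.sum(),cv2.minAreaRect((P[m][:,:2]*1000).astype(np.float32)))
E
```

```text
t 15.25 tcp [ 0.5172 -0.3468  0.1484] q [-0.0477  0.9989  0.0012 -0.0014] w 0.0239 F [ 0.2  0.5 -0.9]
heading -174.53 j [-0.591  0.53   0.217  1.261  0.    -0.686]
(0.5225685, -0.3489745, 0.012, 185.45) -> pos [-0.018, -0.01, 0.455] yaw 0.0
rim w 7511 ((506.5122375488281, -280.67413330078125), (131.32101440429688, 217.0713348388672), 5.103797435760498)
```

View pics/w5.png

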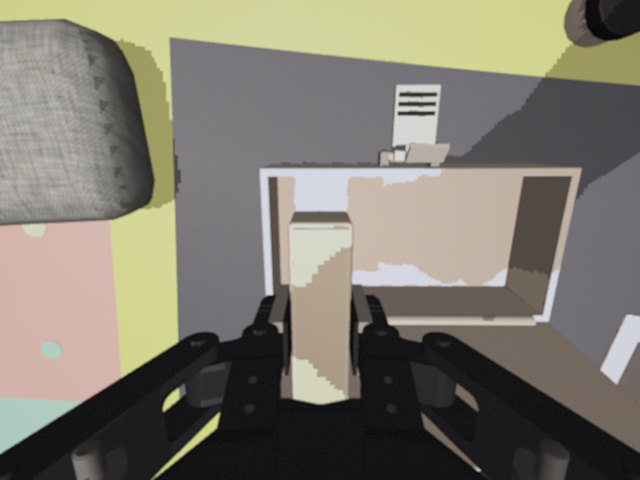

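>>> jog_arm --deltas '[{"delta_pos": [-0.012,-0.009,0.1],"fingers": 0,"yaw": 0},{"delta_pos": [-0.012,-0.009,0.2],"fingers": 0,"yaw": 0},{"delta_pos": [-0.012,-0.009,0.3],"fingers": 0,"yaw": 0},{"delta_pos": [-0.012,-0.009,0.38],"fingers": 0,"yaw": 0},{"delta_pos": [-0.012,-0.009,0.43],"fingers": 0,"yaw": 0},{"delta_pos": [-0.012,-0.009,0.455],"fingers": 0,"yaw": 0},{"delta_pos": [-0.012,-0.009,0.455],"fingers": 0,"yaw": 0},{"delta_pos": [-0.012,-0.009,0.455],"fingers": 0,"yaw": 0}]'

```text
clock: 16.1
eef_pos: [0.5213, -0.3487, 0.0172]
tool_rot: [-0.048, 0.999, -0.0, -0.0]
ft_force: [-8.4, 6.7, 17.2]
grip_width: 0.0237
grasp_force: 74.2
```

>>> jog_arm --deltas '[{"delta_pos": [0,0,0],"fingers": 0.36,"yaw": 0},{"delta_pos": [0,0,0],"fingers": 0.36,"yaw": 0},{"delta_pos": [0,0,0],"fingers": 0.36,"yaw": 0},{"delta_pos": [0,0,-0.1],"fingers": 0.36,"yaw": 0},{"delta_pos": [0,0,-0.25],"fingers": 0.36,"yaw": 0},{"delta_pos": [0,0,-0.4],"fingers": 0.36,"yaw": 0},{"delta_pos": [0,0,-0.55],"fingers": 0.36,"yaw": 0},{"delta_pos": [0,0,-0.55],"fingers": 0.36,"yaw": 0}]'

```text
clock: 16.9
eef_pos: [0.5259, -0.3517, 0.1878]
tool_rot: [-0.048, 0.999, -0.005, 0.006]
ft_force: [0.8, -0.6, 0.2]
grip_width: 0.0305
grasp_force: 0.0
```

```bash
cat >> h.py <<'E'
def case_frame(P,c=(.517,-.2807),a=5.45):
    ca,sa=np.cos(np.radians(a)),np.sin(np.radians(a)); d=P[...,:2]-np.array(c)
    return d[...,0]*ca+d[...,1]*sa, -d[...,0]*sa+d[...,1]*ca
def blocks(P):
    for x,y,n in((.4346,.0688,'a'),(.4846,.0052,'b')):
        m=((P[...,2]>.017)&(P[...,2]<.035)&(np.hypot(P[...,0]-x,P[...,1]-y)<.08)).astype(np.uint8)
        k,l,s,_=cv2.connectedComponentsWithStats(m)
        for i in range(1,k):
            if s[i,4]>60: print(n,[np.round(q,1) for q in cv2.minAreaRect((P[l==i][:,:2]*1000).astype(np.float32))])
E
python3 - <<'E'
from h import *
c=cam('wrist');P=cloud(c);z=P[...,2]; X,Y=case_frame(P)
m=(z>.056)&(z<.064)&(abs(Y)<.112)&(abs(X)<.08)
f=m&(abs(Y)>.04)&(X<0); print('front',np.percentile(X[f],[2,50,98]).round(4)); 
e=m&(abs(X)<.04); print('ends',[np.percentile(Y[e&k],[2,50,98]).round(4) for k in (Y>.09,Y<-.09)])
b=(z>.02)&(z<.035)&(abs(X)<.05)&(abs(Y)<.1); 
q=cv2.minAreaRect((np.c_[X[b],Y[b]]*1000).astype(np.float32)); print('block in case',b.sum(),q)
P=cloud(cam('top')); blocks(P)
go((.4349,.0687,.23,183),(.4846,.0052,.23,170.3))
E
```

```text
front [-0.0609 -0.0563 -0.0025]
ends [array([0.1025, 0.105 , 0.1086]), array([-0.1072, -0.1046, -0.1022])]
block in case 3687 ((2.6473426818847656, 0.10344696044921875), (199.81411743164062, 94.68787384033203), 89.976318359375)
a [array([467. ,   8.4]), array([24.9, 48.5]), np.float64(81.4)]
a [array([434.6,  68.8]), array([85. , 25.1]), np.float64(3.2)]
b [array([485. ,   5.2]), array([25.3, 85.1]), np.float64(80.5)]
b [array([450.6,  69.4]), array([53.4, 24.2]), np.float64(5.0)]
t 17.0 tcp [ 0.5231 -0.3501  0.1811] q [-0.0481  0.9988 -0.0014  0.0019] w 0.0305 F [ 1.1 -0.5 -0.2]
heading -174.48 j [-0.59   0.52   0.286  1.332  0.    -0.686]
(0.4349, 0.0687, 0.23, 183) -> pos [0.158, 1.417, -0.168] yaw 0.056
(0.4846, 0.0052, 0.23, 170.3) -> pos [0.013, 1.191, -0.167] yaw 0.338
```

```bash
python3 - <<'E'
from h import *
c=cam('wrist','w6.png');P=cloud(c);z=P[...,2]; X,Y=case_frame(P,(.516,-.2807))
b=(z>.022)&(z<.05)&(abs(X)<.05)&(abs(Y)<.1)
b=cv2.morphologyEx(b.astype(np.uint8),cv2.MORPH_OPEN,np.ones((15,15)))>0
q=cv2.minAreaRect((np.c_[X[b],Y[b]]*1000).astype(np.float32)); print('block in case',b.sum(),q,np.percentile(z[b],[5,50,95]))
f=(abs(X)<.04)&(Y>-.03)&(Y<.09); print('floor',np.nanmedian(z[f]))
E
```

```text
block in case 2141 ((-1.4660568237304688, -67.03363800048828), (24.59413719177246, 84.48057556152344), 89.61676788330078) [0.02836754 0.03030325 0.03156372]
floor 0.24557078580723496
```

View pics/w6.png

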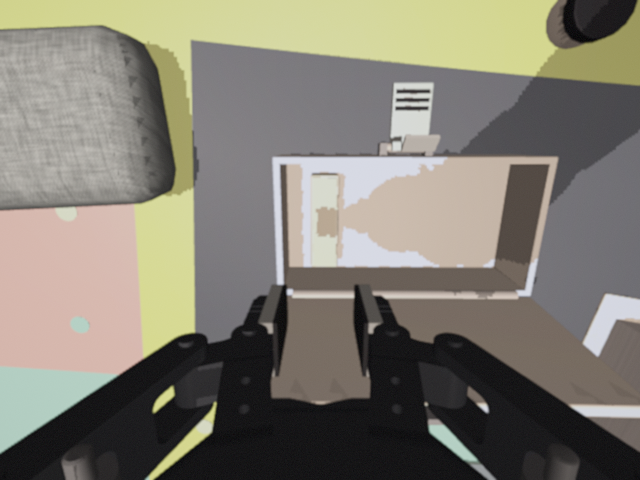

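Block c lies flat in the case at (325,220), 67 mm to -y of centre, as intended. Next is block b.

>>> jog_arm --deltas '[{"delta_pos": [0.01,0.95,-0.1],"fingers": 0.5,"yaw": 0.3},{"delta_pos": [0.01,0.95,-0.1],"fingers": 0.5,"yaw": 0.3},{"delta_pos": [0.01,0.95,-0.1],"fingers": 0.5,"yaw": 0.3},{"delta_pos": [0.01,0.95,-0.1],"fingers": 0.5,"yaw": 0.3},{"delta_pos": [0.01,0.95,-0.1],"fingers": 0.5,"yaw": 0.3},{"delta_pos": [0.01,0.95,-0.1],"fingers": 0.5,"yaw": 0.3},{"delta_pos": [0.01,0.95,-0.1],"fingers": 0.5,"yaw": 0.3},{"delta_pos": [0.01,0.95,-0.1],"fingers": 0.5,"yaw": 0.3}]'

```text
clock: 17.85
eef_pos: [0.491, -0.0661, 0.207]
tool_rot: [0.069, 0.998, -0.0, -0.001]
ft_force: [-0.2, -0.2, 0.5]
grip_width: 0.0425
grasp_force: 0.0
```

```bash
python3 - <<'E'
from h import *
P=cloud(cam('wrist')); blocks(P); 
go((.485,.0052,.1,170.3),(.485,.0052,.008,170.3))
E
```

```text
a [array([434. ,  68.7]), array([85.2, 26.2]), np.float64(3.8)]
a [array([467.2,   8.7]), array([25.2, 50.8]), np.float64(80.7)]
b [array([449.1,  69.2]), array([55.1, 25.2]), np.float64(4.0)]
b [array([484.5,   5.8]), array([25.2, 85.9]), np.float64(80.6)]
t 17.9 tcp [ 0.4913 -0.0671  0.2071] q [ 6.990e-02  9.976e-01 -2.000e-04 -1.300e-03] w 0.0428 F [-0.5 -0.6  0.5]
heading 171.98 j [-0.135  0.246 -0.051  1.276 -0.     0.005]
(0.485, 0.0052, 0.1, 170.3) -> pos [0.054, 0.236, 0.357] yaw 0.037
(0.485, 0.0052, 0.008, 170.3) -> pos [0.053, 0.236, 0.664] yaw 0.037
```

>>> jog_arm --deltas '[{"delta_pos": [0.054,0.237,0.1],"fingers": 0.5,"yaw": 0.035},{"delta_pos": [0.054,0.237,0.2],"fingers": 0.5,"yaw": 0.035},{"delta_pos": [0.054,0.237,0.3],"fingers": 0.5,"yaw": 0.035},{"delta_pos": [0.054,0.237,0.45],"fingers": 0.5,"yaw": 0.035},{"delta_pos": [0.054,0.237,0.58],"fingers": 0.5,"yaw": 0.035},{"delta_pos": [0.054,0.237,0.645],"fingers": 0.5,"yaw": 0.035},{"delta_pos": [0.054,0.237,0.66],"fingers": 0.5,"yaw": 0.035},{"delta_pos": [0.054,0.237,0.66],"fingers": 0.5,"yaw": 0.035},{"delta_pos": [0.054,0.237,0.66],"fingers": 0,"yaw": 0.035},{"delta_pos": [0.054,0.237,0.66],"fingers": 0,"yaw": 0.035},{"delta_pos": [0.054,0.237,0.66],"fingers": 0,"yaw": 0.035},{"delta_pos": [0.054,0.237,0.66],"fingers": 0,"yaw": 0.035}]'

```text
clock: 19.1
eef_pos: [0.4875, 0.0052, 0.0118]
tool_rot: [0.084, 0.996, -0.0, 0.002]
ft_force: [-0.1, -0.9, 5.0]
grip_width: 0.0233
grasp_force: 61.7
```

>>> jog_arm --deltas '[{"delta_pos": [0,0,0],"fingers": 0,"yaw": 0},{"delta_pos": [0,0,-0.1],"fingers": 0,"yaw": 0},{"delta_pos": [0,0,-0.25],"fingers": 0,"yaw": 0},{"delta_pos": [0,0,-0.4],"fingers": 0,"yaw": 0},{"delta_pos": [0,0,-0.5],"fingers": 0,"yaw": 0},{"delta_pos": [0,0,-0.5],"fingers": 0,"yaw": 0}]'

```text
clock: 19.7
eef_pos: [0.4895, 0.0056, 0.1656]
tool_rot: [0.084, 0.996, 0.001, 0.005]
ft_force: [1.6, -0.8, -0.5]
grip_width: 0.023
grasp_force: 60.9
```

```bash
cat >> h.py <<'E'
def slot(o,dx=-.002,c=(.516,-.2807)): return (c[0]+dx*.9955-o*.095, c[1]+dx*.095+o*.9955)
E
python3 - <<'E'
from h import *
go((*slot(-.022),.15,185.4),(*slot(-.022),.018,185.4))
E
```

```text
t 19.7 tcp [0.4895 0.0056 0.1656] q [8.400e-02 9.965e-01 6.000e-04 5.200e-03] w 0.023 F [ 1.6 -0.8 -0.5]
heading 170.37 j [ 0.011  0.252 -0.156  1.152  0.     0.18 ]
(0.5160990000000001, -0.30279100000000003, 0.15, 185.4) -> pos [-0.259, -0.999, 0.053] yaw -0.334
(0.5160990000000001, -0.30279100000000003, 0.018, 185.4) -> pos [-0.254, -1.0, 0.493] yaw -0.334
```

>>> jog_arm --deltas '[{"delta_pos": [-0.26,-0.998,0.03],"fingers": 0,"yaw": -0.334},{"delta_pos": [-0.26,-0.998,0.03],"fingers": 0,"yaw": -0.334},{"delta_pos": [-0.26,-0.998,0.03],"fingers": 0,"yaw": -0.334},{"delta_pos": [-0.26,-0.998,0.03],"fingers": 0,"yaw": -0.334},{"delta_pos": [-0.26,-0.998,0.03],"fingers": 0,"yaw": -0.334},{"delta_pos": [-0.26,-0.998,0.03],"fingers": 0,"yaw": -0.334},{"delta_pos": [-0.26,-0.998,0.03],"fingers": 0,"yaw": -0.334},{"delta_pos": [-0.26,-0.998,0.03],"fingers": 0,"yaw": -0.334},{"delta_pos": [-0.26,-0.998,0.03],"fingers": 0,"yaw": -0.334},{"delta_pos": [-0.26,-0.998,0.03],"fingers": 0,"yaw": -0.334}]'

```text
clock: 20.7
eef_pos: [0.5125, -0.3014, 0.1508]
tool_rot: [-0.048, 0.999, 0.001, -0.001]
ft_force: [0.5, 1.0, 0.1]
grip_width: 0.0233
grasp_force: 60.9
```

```bash
python3 - <<'E'
from h import *
go((*slot(-.022),.019,185.4))
E
```

```text
t 20.7 tcp [ 0.5125 -0.3014  0.1508] q [-4.770e-02  9.989e-01  6.000e-04 -6.000e-04] w 0.0233 F [0.5 1.  0.1]
heading -174.54 j [-0.532  0.471  0.127  1.228  0.    -0.627]
(0.5160990000000001, -0.30279100000000003, 0.019, 185.4) -> pos [-0.012, -0.006, 0.439] yaw 0.001
```

>>> jog_arm --deltas '[{"delta_pos": [-0.012,-0.006,0.1],"fingers": 0,"yaw": 0},{"delta_pos": [-0.012,-0.006,0.2],"fingers": 0,"yaw": 0},{"delta_pos": [-0.012,-0.006,0.3],"fingers": 0,"yaw": 0},{"delta_pos": [-0.012,-0.006,0.38],"fingers": 0,"yaw": 0},{"delta_pos": [-0.012,-0.006,0.425],"fingers": 0,"yaw": 0},{"delta_pos": [-0.012,-0.006,0.44],"fingers": 0,"yaw": 0},{"delta_pos": [-0.012,-0.006,0.44],"fingers": 0,"yaw": 0},{"delta_pos": [-0.012,-0.006,0.44],"fingers": 0,"yaw": 0}]'

```text
clock: 21.5
eef_pos: [0.5177, -0.3046, 0.0209]
tool_rot: [-0.047, 0.999, -0.001, 0.001]
ft_force: [0.2, -0.0, 0.1]
grip_width: 0.0232
grasp_force: 60.9
```

>>> jog_arm --deltas '[{"delta_pos": [0,0,0],"fingers": 0.36,"yaw": 0},{"delta_pos": [0,0,0],"fingers": 0.36,"yaw": 0},{"delta_pos": [0,0,0],"fingers": 0.36,"yaw": 0},{"delta_pos": [0,0,-0.1],"fingers": 0.36,"yaw": 0},{"delta_pos": [0,0,-0.25],"fingers": 0.36,"yaw": 0},{"delta_pos": [0,0,-0.4],"fingers": 0.36,"yaw": 0},{"delta_pos": [0,0,-0.55],"fingers": 0.5,"yaw": 0},{"delta_pos": [0,0,-0.55],"fingers": 0.5,"yaw": 0}]'

```text
clock: 22.3
eef_pos: [0.5204, -0.3066, 0.1929]
tool_rot: [-0.047, 0.999, -0.004, 0.006]
ft_force: [0.7, -0.2, 0.5]
grip_width: 0.0425
grasp_force: 0.0
```

```bash
cat >> h.py <<'E'
def incase(P):
    z=P[...,2]; X,Y=case_frame(P,(.516,-.2807))
    b=((z>.022)&(z<.07)&(abs(X)<.048)&(abs(Y)<.098)).astype(np.uint8)
    b=cv2.morphologyEx(b,cv2.MORPH_OPEN,np.ones((11,11)))
    k,l,s,_=cv2.connectedComponentsWithStats(b)
    for i in range(1,k): print('in case',s[i,4],[np.round(q,1) for q in cv2.minAreaRect((np.c_[X[l==i],Y[l==i]]*1000).astype(np.float32))],np.median(z[l==i]).round(4))
E
python3 - <<'E'
from h import *
incase(cloud(cam('wrist'))); blocks(cloud(cam('top')))
go((.4346,.0688,.22,183.2))
E
```

```text
in case 2274 [array([ -3.6, -24.7]), array([25. , 84.8]), np.float64(89.8)] 0.0303
in case 2360 [array([ -1.1, -67.2]), array([25.2, 84.8]), np.float64(89.6)] 0.0304
a [array([434.7,  68.7]), array([85.3, 25.2]), np.float64(3.1)]
b [array([450.5,  69.2]), array([54. , 24.2]), np.float64(5.8)]
t 22.4 tcp [ 0.5175 -0.3049  0.1865] q [-0.0469  0.9989 -0.0012  0.0018] w 0.043 F [-0.5 -0.2  0. ]
heading -174.63 j [-0.532  0.458  0.201  1.309 -0.    -0.626]
(0.4346, 0.0688, 0.22, 183.2) -> pos [0.158, 1.266, -0.116] yaw 0.048
```

>>> jog_arm --deltas '[{"delta_pos": [0.12,1.0,-0.1],"fingers": 0.5,"yaw": 0.05},{"delta_pos": [0.12,1.0,-0.1],"fingers": 0.5,"yaw": 0.05},{"delta_pos": [0.12,1.0,-0.1],"fingers": 0.5,"yaw": 0.05},{"delta_pos": [0.12,1.0,-0.1],"fingers": 0.5,"yaw": 0.05},{"delta_pos": [0.12,1.0,-0.1],"fingers": 0.5,"yaw": 0.05},{"delta_pos": [0.12,1.0,-0.1],"fingers": 0.5,"yaw": 0.05},{"delta_pos": [0.12,1.0,-0.1],"fingers": 0.5,"yaw": 0.05},{"delta_pos": [0.12,1.0,-0.1],"fingers": 0.5,"yaw": 0.05}]'

```text
clock: 23.2
eef_pos: [0.4516, -0.0078, 0.2133]
tool_rot: [-0.029, 1.0, -0.0, -0.001]
ft_force: [-0.4, -0.6, -0.8]
grip_width: 0.0424
grasp_force: 0.0
```

```bash
python3 - <<'E'
from h import *
blocks(cloud(cam('wrist')))
go((.4346,.0688,.013,183.2))
E
```

```text
a [array([433.7,  69.1]), array([84.9, 25.2]), np.float64(3.0)]
b [array([449.4,  69.9]), array([53.4, 25. ]), np.float64(3.1)]
t 23.25 tcp [ 0.452  -0.0089  0.2133] q [-2.790e-02  9.996e-01 -2.000e-04 -1.000e-03] w 0.0424 F [ 1.   0.3 -0. ]
heading -176.8 j [-1.900e-02  1.570e-01 -1.480e-01  1.268e+00 -1.000e-03 -7.500e-02]
(0.4346, 0.0688, 0.013, 183.2) -> pos [0.042, 0.262, 0.668] yaw -0.0
```

>>> jog_arm --deltas '[{"delta_pos": [0.043,0.262,0.1],"fingers": 0.5,"yaw": 0},{"delta_pos": [0.043,0.262,0.2],"fingers": 0.5,"yaw": 0},{"delta_pos": [0.043,0.262,0.35],"fingers": 0.5,"yaw": 0},{"delta_pos": [0.043,0.262,0.5],"fingers": 0.5,"yaw": 0},{"delta_pos": [0.043,0.262,0.61],"fingers": 0.5,"yaw": 0},{"delta_pos": [0.043,0.262,0.655],"fingers": 0.5,"yaw": 0},{"delta_pos": [0.043,0.262,0.665],"fingers": 0.5,"yaw": 0},{"delta_pos": [0.043,0.262,0.665],"fingers": 0.5,"yaw": 0},{"delta_pos": [0.043,0.262,0.665],"fingers": 0,"yaw": 0},{"delta_pos": [0.043,0.262,0.665],"fingers": 0,"yaw": 0},{"delta_pos": [0.043,0.262,0.665],"fingers": 0,"yaw": 0},{"delta_pos": [0.043,0.262,0.665],"fingers": 0,"yaw": 0}]'

```text
clock: 24.45
eef_pos: [0.4367, 0.0687, 0.0161]
tool_rot: [-0.027, 1.0, -0.0, 0.001]
ft_force: [-0.6, -1.6, 5.4]
grip_width: 0.0233
grasp_force: 60.0
```

>>> jog_arm --deltas '[{"delta_pos": [0,0,0],"fingers": 0,"yaw": 0},{"delta_pos": [0,0,-0.1],"fingers": 0,"yaw": 0},{"delta_pos": [0,0,-0.25],"fingers": 0,"yaw": 0},{"delta_pos": [0,0,-0.4],"fingers": 0,"yaw": 0},{"delta_pos": [0,0,-0.5],"fingers": 0,"yaw": 0},{"delta_pos": [-0.1,-0.3,-0.5],"fingers": 0,"yaw": 0},{"delta_pos": [-0.2,-0.7,-0.5],"fingers": 0,"yaw": 0},{"delta_pos": [-0.2,-0.95,-0.5],"fingers": 0,"yaw": 0},{"delta_pos": [-0.2,-0.95,-0.5],"fingers": 0,"yaw": 0},{"delta_pos": [-0.2,-0.95,-0.5],"fingers": 0,"yaw": 0},{"delta_pos": [-0.2,-0.95,-0.5],"fingers": 0,"yaw": 0},{"delta_pos": [-0.2,-0.95,-0.5],"fingers": 0,"yaw": 0}]'

```text
clock: 25.65
eef_pos: [0.5116, -0.2173, 0.1645]
tool_rot: [-0.024, 1.0, -0.001, 0.001]
ft_force: [-0.3, 0.1, -0.4]
grip_width: 0.0234
grasp_force: 59.4
```

```bash
python3 - <<'E'
from h import *
go((*slot(.021),.15,185.4))
E
```

```text
t 25.65 tcp [ 0.5116 -0.2173  0.1645] q [-2.430e-02  9.997e-01 -9.000e-04  6.000e-04] w 0.0234 F [-0.3  0.1 -0.4]
heading -177.22 j [-4.010e-01  3.850e-01  3.000e-02  1.214e+00 -1.000e-03 -4.500e-01]
(0.5120140000000001, -0.2599845, 0.15, 185.4) -> pos [0.006, -0.142, 0.049] yaw -0.058
```

>>> jog_arm --deltas '[{"delta_pos": [0.0,-0.142,0.05],"fingers": 0,"yaw": -0.06},{"delta_pos": [0.0,-0.142,0.05],"fingers": 0,"yaw": -0.06},{"delta_pos": [0.0,-0.142,0.05],"fingers": 0,"yaw": -0.06},{"delta_pos": [0.0,-0.142,0.05],"fingers": 0,"yaw": -0.06}]'

```text
clock: 26.05
eef_pos: [0.5131, -0.2538, 0.15]
tool_rot: [-0.051, 0.999, 0.0, -0.0]
ft_force: [-0.0, 0.6, 0.1]
grip_width: 0.0232
grasp_force: 59.4
```

```bash
python3 - <<'E'
from h import *
go((*slot(.021),.023,185.4))
incase(cloud(cam('wrist')))
E
```

```text
t 26.05 tcp [ 0.5131 -0.2538  0.15  ] q [-5.130e-02  9.987e-01  4.000e-04 -1.000e-04] w 0.0232 F [-0.   0.6  0.1]
heading -174.12 j [-4.60e-01  4.29e-01  5.80e-02  1.20e+00  1.00e-03 -5.62e-01]
(0.5120140000000001, -0.2599845, 0.023, 185.4) -> pos [0.006, -0.02, 0.423] yaw 0.011
in case 2936 [array([ -4. , -24.6]), array([25.4, 84. ]), np.float64(89.7)] 0.0304
in case 3240 [array([ -1.7, -67.5]), array([25.1, 85.5]), np.float64(89.6)] 0.0303
```

>>> jog_arm --deltas '[{"delta_pos": [0,0.008,0],"fingers": 0,"yaw": 0},{"delta_pos": [0,0.008,0],"fingers": 0,"yaw": 0}]'

```text
clock: 26.3
eef_pos: [0.5132, -0.2515, 0.1504]
tool_rot: [-0.052, 0.999, -0.0, 0.0]
ft_force: [-0.3, -0.5, 0.3]
grip_width: 0.023
grasp_force: 59.4
```

```bash
python3 - <<'E'
from h import *
go((*slot(.024),.023,185.4))
E
```

```text
t 26.3 tcp [ 0.5132 -0.2515  0.1504] q [-5.160e-02  9.987e-01 -0.000e+00  3.000e-04] w 0.023 F [-0.3 -0.5  0.3]
heading -174.08 j [-0.456  0.426  0.054  1.199  0.    -0.559]
(0.5117290000000001, -0.256998, 0.023, 185.4) -> pos [0.007, -0.018, 0.425] yaw 0.012
```

>>> jog_arm --deltas '[{"delta_pos": [0.007,-0.017,0.1],"fingers": 0,"yaw": 0.01},{"delta_pos": [0.007,-0.017,0.2],"fingers": 0,"yaw": 0.01},{"delta_pos": [0.007,-0.017,0.3],"fingers": 0,"yaw": 0.01},{"delta_pos": [0.007,-0.017,0.38],"fingers": 0,"yaw": 0.01},{"delta_pos": [0.007,-0.017,0.41],"fingers": 0,"yaw": 0.01},{"delta_pos": [0.007,-0.017,0.425],"fingers": 0,"yaw": 0.01},{"delta_pos": [0.007,-0.017,0.425],"fingers": 0,"yaw": 0.01},{"delta_pos": [0.007,-0.017,0.425],"fingers": 0,"yaw": 0.01}]'

```text
clock: 27.1
eef_pos: [0.5125, -0.2584, 0.0238]
tool_rot: [-0.047, 0.999, -0.001, 0.001]
ft_force: [0.3, -0.7, -0.2]
grip_width: 0.0231
grasp_force: 59.4
```

>>> jog_arm --deltas '[{"delta_pos": [0,0,0],"fingers": 0.36,"yaw": 0},{"delta_pos": [0,0,0],"fingers": 0.36,"yaw": 0},{"delta_pos": [0,0,0],"fingers": 0.36,"yaw": 0},{"delta_pos": [0,0,-0.1],"fingers": 0.36,"yaw": 0},{"delta_pos": [0,0,-0.25],"fingers": 0.36,"yaw": 0},{"delta_pos": [0,0,-0.4],"fingers": 0.36,"yaw": 0},{"delta_pos": [0,0,-0.6],"fingers": 0.5,"yaw": 0},{"delta_pos": [0,0,-0.6],"fingers": 0.5,"yaw": 0}]'

```text
clock: 27.9
eef_pos: [0.5145, -0.2595, 0.2098]
tool_rot: [-0.047, 0.999, -0.003, 0.005]
ft_force: [0.6, 0.0, 0.9]
grip_width: 0.0427
grasp_force: 0.0
```

```bash
python3 - <<'E'
from h import *
incase(cloud(cam('wrist'))); P=cloud(cam('top'))
m=((P[...,2]>.07)&(P[...,2]<.09)&(np.hypot(P[...,0]-.495,P[...,1]-.255)<.08)).astype(np.uint8)
k,l,s,_=cv2.connectedComponentsWithStats(m)
for i in range(1,k):
    if s[i,4]>60: print('tin',s[i,4],[np.round(q,1) for q in cv2.minAreaRect((P[l==i][:,:2]*1000).astype(np.float32))],np.median(P[l==i][:,2]))
go((.48,.0,.25,175),(.491,.228,.25,171))
E
```

```text
in case 2031 [array([ -8.9, -69.7]), array([26.4, 76.8]), np.float64(90.0)] 0.0303
in case 2110 [array([ -4.2, -24.6]), array([25.2, 83.5]), np.float64(89.8)] 0.0303
in case 671 [array([-28.4,  22. ]), array([35.3, 23. ]), np.float64(0.6)] 0.0304
in case 993 [array([15.8, 21.9]), array([46.9, 24.5]), np.float64(0.2)] 0.0304
tin 523 [array([498.9, 280.4]), array([26.7, 85.6]), np.float64(78.7)] 0.08074636449388192
tin 511 [array([491.7, 226.3]), array([25.8, 85.5]), np.float64(81.6)] 0.08060590605679915
t 28.0 tcp [ 0.513  -0.2588  0.2056] q [-0.0469  0.9989 -0.0016  0.0029] w 0.0422 F [-0.8  0.1 -0.5]
heading -174.62 j [-0.467  0.395  0.154  1.323 -0.    -0.561]
(0.48, 0.0, 0.25, 175) -> pos [0.028, 0.869, -0.151] yaw 0.231
(0.491, 0.228, 0.25, 171) -> pos [-0.08, 1.622, -0.153] yaw 0.32
```

>>> jog_arm --deltas '[{"delta_pos": [0.02,0.95,-0.15],"fingers": 0.5,"yaw": 0.3},{"delta_pos": [0.02,0.95,-0.15],"fingers": 0.5,"yaw": 0.3},{"delta_pos": [0.02,0.95,-0.15],"fingers": 0.5,"yaw": 0.3},{"delta_pos": [0.02,0.95,-0.15],"fingers": 0.5,"yaw": 0.3},{"delta_pos": [0.02,0.95,-0.15],"fingers": 0.5,"yaw": 0.3},{"delta_pos": [0.02,0.95,-0.15],"fingers": 0.5,"yaw": 0.3},{"delta_pos": [0.02,0.95,-0.15],"fingers": 0.5,"yaw": 0.3},{"delta_pos": [0.02,0.95,-0.15],"fingers": 0.5,"yaw": 0.3},{"delta_pos": [0.02,0.95,-0.15],"fingers": 0.5,"yaw": 0.3}]'

```text
clock: 28.9
eef_pos: [0.4781, 0.0244, 0.2459]
tool_rot: [0.071, 0.997, -0.0, -0.001]
ft_force: [-0.1, -0.3, 1.1]
grip_width: 0.0424
grasp_force: 0.0
```

```bash
python3 - <<'E'
from h import *
go((.4918,.2268,.16,171.3))
E
```

```text
t 28.9 tcp [0.4781 0.0244 0.2459] q [ 7.120e-02  9.975e-01 -4.000e-04 -1.400e-03] w 0.0424 F [-0.1 -0.3  1.1]
heading 171.83 j [ 0.051  0.195 -0.016  1.363 -0.     0.194]
(0.4918, 0.2268, 0.16, 171.3) -> pos [0.05, 0.674, 0.286] yaw 0.012
```

>>> jog_arm --deltas '[{"delta_pos": [0.05,0.674,0.1],"fingers": 0.5,"yaw": 0.012},{"delta_pos": [0.05,0.674,0.2],"fingers": 0.5,"yaw": 0.012},{"delta_pos": [0.05,0.674,0.28],"fingers": 0.5,"yaw": 0.012},{"delta_pos": [0.05,0.674,0.28],"fingers": 0.5,"yaw": 0.012},{"delta_pos": [0.05,0.674,0.28],"fingers": 0.5,"yaw": 0.012},{"delta_pos": [0.05,0.674,0.28],"fingers": 0.5,"yaw": 0.012},{"delta_pos": [0.05,0.674,0.28],"fingers": 0.5,"yaw": 0.012},{"delta_pos": [0.05,0.674,0.28],"fingers": 0.5,"yaw": 0.012}]'

```text
clock: 29.7
eef_pos: [0.4931, 0.2259, 0.1637]
tool_rot: [0.077, 0.997, -0.0, 0.0]
ft_force: [-0.7, -0.6, 0.1]
grip_width: 0.0427
grasp_force: 0.0
```

```bash
cat >> h.py <<'E'
def tin(P):
    m=((P[...,2]>.072)&(P[...,2]<.09)&(np.hypot(P[...,0]-.495,P[...,1]-.255)<.08)).astype(np.uint8)
    m=cv2.morphologyEx(m,cv2.MORPH_OPEN,np.ones((5,5)))
    k,l,s,_=cv2.connectedComponentsWithStats(m)
    for i in range(1,k):
        if s[i,4]>60: print('tin',s[i,4],[np.round(q,1) for q in cv2.minAreaRect((P[l==i][:,:2]*1000).astype(np.float32))],np.median(P[l==i][:,2]))
E
python3 - <<'E'
from h import *
tin(cloud(cam('wrist')))
go((.4918,.2268,.071,171.5))
E
```

```text
tin 4065 [array([498. , 281.2]), array([25.4, 84.2]), np.float64(78.6)] 0.08024715783852467
tin 3992 [array([491.3, 226.8]), array([25., 85.]), np.float64(82.7)] 0.08028793190097257
t 29.75 tcp [0.4932 0.226  0.1641] q [7.68e-02 9.97e-01 1.00e-04 5.00e-04] w 0.0426 F [ 1.  -0.3  0.5]
heading 171.19 j [ 0.43   0.361 -0.007  1.202 -0.     0.584]
(0.4918, 0.2268, 0.071, 171.5) -> pos [0.005, 0.002, 0.31] yaw -0.007
```

>>> jog_arm --deltas '[{"delta_pos": [0.005,0.002,0.1],"fingers": 0.5,"yaw": -0.027},{"delta_pos": [0.005,0.002,0.2],"fingers": 0.5,"yaw": -0.027},{"delta_pos": [0.005,0.002,0.27],"fingers": 0.5,"yaw": -0.027},{"delta_pos": [0.005,0.002,0.305],"fingers": 0.5,"yaw": -0.027},{"delta_pos": [0.005,0.002,0.31],"fingers": 0.5,"yaw": -0.027},{"delta_pos": [0.005,0.002,0.31],"fingers": 0.5,"yaw": -0.027},{"delta_pos": [0.005,0.002,0.31],"fingers": 0,"yaw": -0.027},{"delta_pos": [0.005,0.002,0.31],"fingers": 0,"yaw": -0.027},{"delta_pos": [0.005,0.002,0.31],"fingers": 0,"yaw": -0.027},{"delta_pos": [0.005,0.002,0.31],"fingers": 0,"yaw": -0.027},{"delta_pos": [0.005,0.002,0.31],"fingers": 0,"yaw": -0.027}]'

```text
clock: 30.85
eef_pos: [0.4923, 0.2289, 0.0722]
tool_rot: [0.065, 0.998, 0.001, 0.002]
ft_force: [-0.5, -0.8, 5.0]
grip_width: 0.0229
grasp_force: 60.0
```

>>> jog_arm --deltas '[{"delta_pos": [0,0,-0.1],"fingers": 0,"yaw": 0},{"delta_pos": [0,0,-0.25],"fingers": 0,"yaw": 0},{"delta_pos": [0,0,-0.36],"fingers": 0,"yaw": 0},{"delta_pos": [0,-0.2,-0.36],"fingers": 0,"yaw": 0},{"delta_pos": [0,-0.95,-0.36],"fingers": 0,"yaw": 0},{"delta_pos": [0,-0.95,-0.36],"fingers": 0,"yaw": 0},{"delta_pos": [0,-0.95,-0.36],"fingers": 0,"yaw": 0},{"delta_pos": [0,-0.95,-0.36],"fingers": 0,"yaw": 0},{"delta_pos": [0,-0.95,-0.36],"fingers": 0,"yaw": 0},{"delta_pos": [0,-0.95,-0.36],"fingers": 0,"yaw": 0},{"delta_pos": [0,-0.95,-0.36],"fingers": 0,"yaw": 0},{"delta_pos": [0,-0.95,-0.36],"fingers": 0,"yaw": 0}]'

```text
clock: 32.05
eef_pos: [0.4543, -0.0535, 0.1786]
tool_rot: [0.064, 0.998, 0.0, 0.0]
ft_force: [0.2, -0.2, 0.1]
grip_width: 0.023
grasp_force: 59.3
```

```bash
python3 - <<'E'
from h import *
tin(cloud(cam('top')))
go((*slot(.068),.16,185.4))
E
```

```text
tin 482 [array([499.6, 280.8]), array([26.3, 82.4]), np.float64(78.4)] 0.08068741203436575
t 32.1 tcp [ 0.4544 -0.0532  0.1785] q [6.400e-02 9.979e-01 1.000e-04 1.000e-04] w 0.0231 F [-0.3  1.1 -0.7]
heading 172.66 j [-0.117  0.189 -0.203  1.179  0.     0.011]
(0.507549, -0.21319600000000002, 0.16, 185.4) -> pos [-0.244, -0.506, 0.062] yaw -0.283
```

>>> jog_arm --deltas '[{"delta_pos": [-0.244,-0.506,0.03],"fingers": 0,"yaw": -0.283},{"delta_pos": [-0.244,-0.506,0.03],"fingers": 0,"yaw": -0.283},{"delta_pos": [-0.244,-0.506,0.03],"fingers": 0,"yaw": -0.283},{"delta_pos": [-0.244,-0.506,0.03],"fingers": 0,"yaw": -0.283},{"delta_pos": [-0.244,-0.506,0.03],"fingers": 0,"yaw": -0.283},{"delta_pos": [-0.244,-0.506,0.03],"fingers": 0,"yaw": -0.283},{"delta_pos": [-0.244,-0.506,0.03],"fingers": 0,"yaw": -0.283}]'

```text
clock: 32.8
eef_pos: [0.5069, -0.2124, 0.1693]
tool_rot: [-0.047, 0.999, 0.0, -0.0]
ft_force: [0.2, -0.1, -0.4]
grip_width: 0.0231
grasp_force: 59.3
```

```bash
python3 - <<'E'
from h import *
go((*slot(.069),.024,185.4))
E
```

```text
t 32.8 tcp [ 0.5069 -0.2124  0.1693] q [-4.740e-02  9.989e-01  4.000e-04 -4.000e-04] w 0.0231 F [ 0.2 -0.1 -0.4]
heading -174.57 j [-0.397  0.372  0.024  1.224  0.    -0.492]
(0.5074540000000001, -0.21220050000000001, 0.024, 185.4) -> pos [-0.002, 0.0, 0.484] yaw 0.001
```

>>> jog_arm --deltas '[{"delta_pos": [-0.002,0.003,0.1],"fingers": 0,"yaw": 0},{"delta_pos": [-0.002,0.003,0.2],"fingers": 0,"yaw": 0},{"delta_pos": [-0.002,0.003,0.32],"fingers": 0,"yaw": 0},{"delta_pos": [-0.002,0.003,0.43],"fingers": 0,"yaw": 0},{"delta_pos": [-0.002,0.003,0.47],"fingers": 0,"yaw": 0},{"delta_pos": [-0.002,0.003,0.484],"fingers": 0,"yaw": 0},{"delta_pos": [-0.002,0.003,0.484],"fingers": 0,"yaw": 0},{"delta_pos": [-0.002,0.003,0.484],"fingers": 0,"yaw": 0}]'

```text
clock: 33.6
eef_pos: [0.509, -0.2136, 0.026]
tool_rot: [-0.046, 0.999, -0.001, 0.002]
ft_force: [0.4, -0.9, 1.4]
grip_width: 0.0231
grasp_force: 59.3
```

>>> jog_arm --deltas '[{"delta_pos": [0,0,0],"fingers": 0.36,"yaw": 0},{"delta_pos": [0,0,0],"fingers": 0.36,"yaw": 0},{"delta_pos": [0,0,0],"fingers": 0.36,"yaw": 0},{"delta_pos": [0,0,-0.1],"fingers": 0.36,"yaw": 0},{"delta_pos": [0,0,-0.25],"fingers": 0.36,"yaw": 0},{"delta_pos": [0,0,-0.4],"fingers": 0.36,"yaw": 0},{"delta_pos": [0,0.1,-0.6],"fingers": 0.5,"yaw": 0.1},{"delta_pos": [0,0.4,-0.74],"fingers": 0.5,"yaw": 0.28},{"delta_pos": [0,1,-0.74],"fingers": 0.5,"yaw": 0.28},{"delta_pos": [0,1,-0.74],"fingers": 0.5,"yaw": 0.28},{"delta_pos": [0,1,-0.74],"fingers": 0.5,"yaw": 0.28},{"delta_pos": [0,1,-0.74],"fingers": 0.5,"yaw": 0.28}]'

```text
clock: 34.8
eef_pos: [0.4827, 0.0509, 0.2421]
tool_rot: [0.064, 0.998, 0.0, 0.001]
ft_force: [1.1, 0.4, 0.1]
grip_width: 0.0425
grasp_force: 0.0
```

```bash
python3 - <<'E'
from h import *
P=cloud(cam('top'));incase(P); tin(P); incase(cloud(cam('scene')))
go((.4983,.2810,.16,168.7))
E
```

```text
in case 348 [array([  1.5, -23.5]), array([26.6, 65.2]), np.float64(86.6)] 0.0316
in case 365 [array([-11.2,  67.6]), array([26.9, 64.7]), np.float64(87.5)] 0.0317
in case 182 [array([-12.9, -68.5]), array([25.6, 34.4]), np.float64(85.8)] 0.0318
in case 215 [array([-25.1,  22.1]), array([26. , 40.3]), np.float64(87.0)] 0.0312
tin 498 [array([498.9, 281. ]), array([26.3, 85.2]), np.float64(79.0)] 0.08067177550450036
t 34.9 tcp [0.483  0.0546 0.2427] q [0.0595 0.9982 0.0012 0.0011] w 0.0425 F [-0.2 -0.7 -0.2]
heading 173.18 j [ 0.111  0.206 -0.01   1.352  0.002  0.23 ]
(0.4983, 0.281, 0.16, 168.7) -> pos [0.04, 0.755, 0.277] yaw 0.1
```

>>> jog_arm --deltas '[{"delta_pos": [0.04,0.753,0.1],"fingers": 0.5,"yaw": 0.1},{"delta_pos": [0.04,0.753,0.2],"fingers": 0.5,"yaw": 0.1},{"delta_pos": [0.04,0.753,0.28],"fingers": 0.5,"yaw": 0.1},{"delta_pos": [0.04,0.753,0.28],"fingers": 0.5,"yaw": 0.1},{"delta_pos": [0.04,0.753,0.28],"fingers": 0.5,"yaw": 0.1},{"delta_pos": [0.04,0.753,0.28],"fingers": 0.5,"yaw": 0.1},{"delta_pos": [0.04,0.753,0.28],"fingers": 0.5,"yaw": 0.1},{"delta_pos": [0.04,0.753,0.28],"fingers": 0.5,"yaw": 0.1},{"delta_pos": [0.04,0.753,0.28],"fingers": 0.5,"yaw": 0.1}]'

```text
clock: 35.8
eef_pos: [0.5008, 0.2734, 0.1584]
tool_rot: [0.104, 0.995, 0.0, 0.001]
ft_force: [0.8, -0.7, 0.1]
grip_width: 0.0429
grasp_force: 0.0
```

```bash
python3 - <<'E'
from h import *
tin(cloud(cam('wrist')))
go((.4983,.2811,.071,168.8))
E
```

```text
tin 4177 [array([498.5, 281.2]), array([25. , 84.3]), np.float64(78.7)] 0.08030358053433409
t 35.85 tcp [0.5008 0.2735 0.1584] q [1.040e-01 9.946e-01 4.000e-04 8.000e-04] w 0.0427 F [ 0.2 -0.3  0.7]
heading 168.07 j [ 0.5    0.418  0.063  1.215 -0.     0.708]
(0.4983, 0.2811, 0.071, 168.8) -> pos [0.014, 0.023, 0.291] yaw -0.016
```

>>> jog_arm --deltas '[{"delta_pos": [0.014,0.023,0.1],"fingers": 0.5,"yaw": -0.016},{"delta_pos": [0.014,0.023,0.2],"fingers": 0.5,"yaw": -0.016},{"delta_pos": [0.014,0.023,0.26],"fingers": 0.5,"yaw": -0.016},{"delta_pos": [0.014,0.023,0.285],"fingers": 0.5,"yaw": -0.016},{"delta_pos": [0.014,0.023,0.288],"fingers": 0.5,"yaw": -0.016},{"delta_pos": [0.014,0.023,0.288],"fingers": 0.5,"yaw": -0.016},{"delta_pos": [0.014,0.023,0.288],"fingers": 0,"yaw": -0.016},{"delta_pos": [0.014,0.023,0.288],"fingers": 0,"yaw": -0.016},{"delta_pos": [0.014,0.023,0.288],"fingers": 0,"yaw": -0.016},{"delta_pos": [0.014,0.023,0.288],"fingers": 0,"yaw": -0.016},{"delta_pos": [0.014,0.023,0.288],"fingers": 0,"yaw": -0.016}]'

```text
clock: 36.95
eef_pos: [0.4985, 0.283, 0.0727]
tool_rot: [0.097, 0.995, 0.001, 0.002]
ft_force: [-0.4, -0.4, 6.7]
grip_width: 0.0231
grasp_force: 59.8
```

>>> jog_arm --deltas '[{"delta_pos": [0,0,-0.1],"fingers": 0,"yaw": 0},{"delta_pos": [0,0,-0.25],"fingers": 0,"yaw": 0},{"delta_pos": [0,0,-0.36],"fingers": 0,"yaw": 0},{"delta_pos": [0,-0.2,-0.36],"fingers": 0,"yaw": 0},{"delta_pos": [0,-1,-0.36],"fingers": 0,"yaw": -0.2},{"delta_pos": [0,-1,-0.36],"fingers": 0,"yaw": -0.2},{"delta_pos": [0,-1,-0.36],"fingers": 0,"yaw": -0.2},{"delta_pos": [0,-1,-0.36],"fingers": 0,"yaw": -0.2},{"delta_pos": [0,-1,-0.36],"fingers": 0,"yaw": -0.2},{"delta_pos": [0,-1,-0.36],"fingers": 0,"yaw": -0.2},{"delta_pos": [0,-1,-0.36],"fingers": 0,"yaw": -0.2},{"delta_pos": [0,-1,-0.36],"fingers": 0,"yaw": -0.2}]'

```text
clock: 38.15
eef_pos: [0.44, -0.0113, 0.1791]
tool_rot: [0.018, 1.0, 0.0, 0.0]
ft_force: [0.8, 0.1, -0.0]
grip_width: 0.0233
grasp_force: 59.2
```

```bash
python3 - <<'E'
from h import *
go((*slot(-.024),.16,185.4),(*slot(.022),.16,185.4))
P=cloud(cam('top'));incase(P)
E
```

```text
t 38.15 tcp [ 0.44   -0.0113  0.1791] q [1.790e-02 9.998e-01 2.000e-04 4.000e-04] w 0.0233 F [ 0.8  0.1 -0. ]
heading 177.95 j [-2.600e-02  1.550e-01 -2.430e-01  1.173e+00  1.000e-03  1.000e-02]
(0.516289, -0.30478200000000005, 0.16, 185.4) -> pos [-0.289, -0.969, 0.063] yaw -0.166
(0.511919, -0.258989, 0.16, 185.4) -> pos [-0.269, -0.817, 0.063] yaw -0.166
in case 237 [array([ 8.6, 22.5]), array([24.3, 46.5]), np.float64(88.7)] 0.0312
in case 121 [array([ -2.9, -68.8]), array([25.2, 23.7]), np.float64(88.4)] 0.0314
in case 255 [array([-22.8, -25. ]), array([26.7, 46.7]), np.float64(86.6)] 0.0312
```

>>> jog_arm --deltas '[{"delta_pos": [-0.288,-0.964,0.04],"fingers": 0,"yaw": -0.166},{"delta_pos": [-0.288,-0.964,0.04],"fingers": 0,"yaw": -0.166},{"delta_pos": [-0.288,-0.964,0.04],"fingers": 0,"yaw": -0.166},{"delta_pos": [-0.288,-0.964,0.04],"fingers": 0,"yaw": -0.166},{"delta_pos": [-0.288,-0.964,0.04],"fingers": 0,"yaw": -0.166},{"delta_pos": [-0.288,-0.964,0.04],"fingers": 0,"yaw": -0.166},{"delta_pos": [-0.288,-0.964,0.04],"fingers": 0,"yaw": -0.166},{"delta_pos": [-0.288,-0.964,0.04],"fingers": 0,"yaw": -0.166},{"delta_pos": [-0.288,-0.964,0.04],"fingers": 0,"yaw": -0.166},{"delta_pos": [-0.288,-0.964,0.04],"fingers": 0,"yaw": -0.166}]'

```text
clock: 39.2
eef_pos: [0.5157, -0.3018, 0.167]
tool_rot: [-0.048, 0.999, 0.0, -0.0]
ft_force: [-0.3, 0.8, -0.3]
grip_width: 0.0232
grasp_force: 59.3
```

```bash
python3 - <<'E'
from h import *
go((*slot(-.0225,-.003),.049,185.4))
incase(cloud(cam('wrist')))
E
```

```text
t 39.2 tcp [ 0.5157 -0.3018  0.167 ] q [-4.850e-02  9.988e-01  3.000e-04 -2.000e-04] w 0.0232 F [-0.3  0.8 -0.3]
heading -174.45 j [-0.53   0.467  0.163  1.268  0.    -0.627]
(0.515151, -0.30338375, 0.049, 185.4) -> pos [0.002, -0.005, 0.393] yaw 0.003
in case 2394 [array([ -9.4, -69.4]), array([25.2, 76.9]), np.float64(89.7)] 0.0304
in case 822 [array([-34.2, -24.9]), array([23.4, 24.4]), np.float64(0.3)] 0.0302
in case 2672 [array([-3.6, 21.8]), array([25.1, 84.6]), np.float64(89.9)] 0.0303
in case 2746 [array([-1.9, 66.2]), array([84.7, 25.1]), np.float64(0.1)] 0.0302
```

>>> jog_arm --deltas '[{"delta_pos": [0.002,-0.005,0.1],"fingers": 0,"yaw": 0},{"delta_pos": [0.002,-0.005,0.2],"fingers": 0,"yaw": 0},{"delta_pos": [0.002,-0.005,0.3],"fingers": 0,"yaw": 0},{"delta_pos": [0.002,-0.005,0.36],"fingers": 0,"yaw": 0},{"delta_pos": [0.002,-0.005,0.385],"fingers": 0,"yaw": 0},{"delta_pos": [0.002,-0.005,0.393],"fingers": 0,"yaw": 0},{"delta_pos": [0.002,-0.005,0.393],"fingers": 0,"yaw": 0},{"delta_pos": [0.002,-0.005,0.393],"fingers": 0,"yaw": 0}]'

```text
clock: 40.05
eef_pos: [0.516, -0.306, 0.0505]
tool_rot: [-0.047, 0.999, -0.001, 0.001]
ft_force: [-0.3, -0.2, -0.3]
grip_width: 0.0227
grasp_force: 59.3
```

>>> jog_arm --deltas '[{"delta_pos": [0,0,0.003],"fingers": 0,"yaw": 0},{"delta_pos": [0,0,0.003],"fingers": 0,"yaw": 0}]'

```text
clock: 40.25
eef_pos: [0.5154, -0.306, 0.0488]
tool_rot: [-0.047, 0.999, -0.0, 0.001]
ft_force: [-0.2, 0.4, -0.1]
grip_width: 0.0228
grasp_force: 59.3
```

>>> jog_arm --deltas '[{"delta_pos": [0,0.004,0.004],"fingers": 0,"yaw": 0},{"delta_pos": [0,0.004,0.004],"fingers": 0,"yaw": 0},{"delta_pos": [0,0.004,0.004],"fingers": 0.36,"yaw": 0},{"delta_pos": [0,0.004,0.004],"fingers": 0.36,"yaw": 0},{"delta_pos": [0,0.004,0.004],"fingers": 0.4,"yaw": 0},{"delta_pos": [0,0.004,0],"fingers": 0.4,"yaw": 0},{"delta_pos": [0,0.004,-0.1],"fingers": 0.4,"yaw": 0},{"delta_pos": [0,0.004,-0.25],"fingers": 0.4,"yaw": 0},{"delta_pos": [0,0.004,-0.4],"fingers": 0.4,"yaw": 0},{"delta_pos": [0,0.004,-0.45],"fingers": 0.4,"yaw": 0}]'

```text
clock: 41.25
eef_pos: [0.5172, -0.3058, 0.1888]
tool_rot: [-0.047, 0.999, -0.002, 0.004]
ft_force: [0.5, 0.4, 0.3]
grip_width: 0.0341
grasp_force: 0.0
```

```bash
python3 - <<'E'
from h import *
c=cam('wrist','w7.png');P=cloud(c);incase(P)
P=cloud(cam('top'));z=P[...,2];X,Y=case_frame(P,(.516,-.2807))
m=(z>.08)&(abs(Y)<.1)&(X>.03)&(X<.12)
for lo in np.arange(.08,.18,.015):
    k=m&(z>=lo)&(z<lo+.015); print(lo.round(3),k.sum(),np.percentile(X[k],[2,50,98]).round(3) if k.any() else '')
P=cloud(cam('scene'));z=P[...,2];X,Y=case_frame(P,(.516,-.2807))
m=(z>.1)&(abs(Y)<.1)&(X>.03)&(X<.12)
for lo in np.arange(.1,.18,.015):
    k=m&(z>=lo)&(z<lo+.015); print('back',lo.round(3),k.sum(),np.percentile(X[k],[2,50,98]).round(3) if k.any() else '')
go((.516,-.28,.3,185.4))
E
```

```text
in case 2112 [array([ -9.2, -69.4]), array([25.2, 77.3]), np.float64(89.8)] 0.0303
in case 2220 [array([-3.7, 21.8]), array([84.4, 25.1]), np.float64(0.0)] 0.0303
in case 2292 [array([-2. , 66.2]), array([25.2, 84.9]), np.float64(89.9)] 0.0302
in case 2614 [array([ -2.4, -24.7]), array([24.9, 83.8]), np.float64(89.5)] 0.0553
0.08 179 [0.057 0.058 0.06 ]
0.095 193 [0.058 0.06  0.061]
0.11 188 [0.059 0.061 0.062]
0.125 199 [0.061 0.062 0.063]
0.14 197 [0.062 0.063 0.065]
0.155 197 [0.063 0.065 0.066]
0.17 391 [0.064 0.068 0.073]
back 0.1 485 [0.065 0.067 0.069]
back 0.115 503 [0.066 0.068 0.07 ]
back 0.13 533 [0.067 0.069 0.071]
back 0.145 591 [0.068 0.07  0.073]
back 0.16 668 [0.065 0.071 0.073]
back 0.175 278 [0.065 0.069 0.073]
t 41.4 tcp [ 0.5156 -0.3048  0.1842] q [-4.700e-02  9.989e-01 -8.000e-04  1.200e-03] w 0.0342 F [ 0.2 -0.8 -0.5]
heading -174.62 j [-0.534  0.457  0.194  1.304  0.    -0.628]
(0.516, -0.28, 0.3, 185.4) -> pos [-0.01, 0.082, -0.386] yaw -0.0
```

View pics/w7.png

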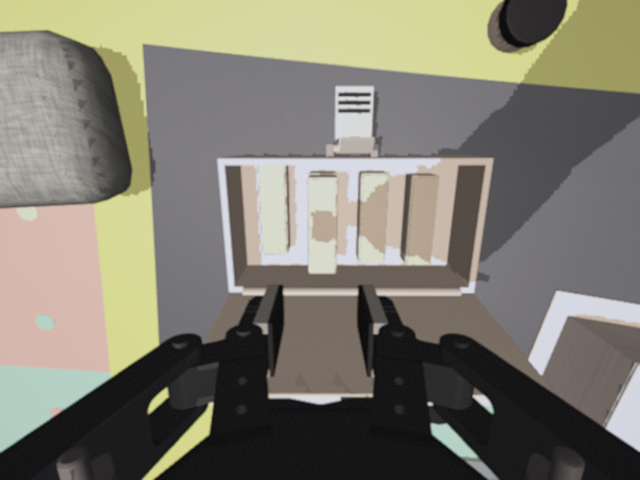

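All five blocks are in the case: floor at (274,210), (372,215), (420,220) plus one under the top block at (322,222). Now I go over the lid and down behind it.

>>> jog_arm --deltas '[{"delta_pos": [0,0.08,-0.17],"fingers": 0,"yaw": 0},{"delta_pos": [0,0.08,-0.17],"fingers": 0,"yaw": 0},{"delta_pos": [0,0.08,-0.17],"fingers": 0,"yaw": 0},{"delta_pos": [-0.15,0.08,-0.17],"fingers": 0,"yaw": 0},{"delta_pos": [-0.3,0.08,-0.17],"fingers": 0,"yaw": 0},{"delta_pos": [-0.4,0.08,-0.17],"fingers": 0,"yaw": 0},{"delta_pos": [-0.4,0.08,-0.17],"fingers": 0,"yaw": 0},{"delta_pos": [-0.4,0.08,-0.17],"fingers": 0,"yaw": 0},{"delta_pos": [-0.4,0.08,-0.17],"fingers": 0,"yaw": 0}]'

```text
clock: 42.3
eef_pos: [0.6307, -0.2696, 0.2325]
tool_rot: [-0.047, 0.999, 0.001, -0.002]
ft_force: [-0.4, 0.1, -0.1]
grip_width: -0.0001
grasp_force: 0.0
```

```bash
python3 - <<'E'
from h import *
o=st(); X,Y=case_frame(o['eef_pos'],(.516,-.2807)); z=o['eef_pos'][2]; print(X,Y)
go((.6205,-.2713,.148,185.4))
E
```

```text
t 42.3 tcp [ 0.6307 -0.2696  0.2325] q [-4.650e-02  9.989e-01  6.000e-04 -1.500e-03] w -0.0001 F [-0.4  0.1 -0.1]
0.11523964531949764 0.0001772764717026063
t 42.3 tcp [ 0.6307 -0.2696  0.2325] q [-4.650e-02  9.989e-01  6.000e-04 -1.500e-03] w -0.0001 F [-0.4  0.1 -0.1]
heading -174.67 j [-0.404  0.643  0.627  1.558 -0.    -0.497]
(0.6205, -0.2713, 0.148, 185.4) -> pos [0.034, -0.003, 0.282] yaw -0.001
```

>>> jog_arm --deltas '[{"delta_pos": [0,0,0.1],"fingers": 0,"yaw": 0},{"delta_pos": [0,0,0.2],"fingers": 0,"yaw": 0},{"delta_pos": [0,0,0.265],"fingers": 0,"yaw": 0},{"delta_pos": [0,0,0.265],"fingers": 0,"yaw": 0},{"delta_pos": [0,0,0.265],"fingers": 0,"yaw": 0},{"delta_pos": [0,0,0.265],"fingers": 0,"yaw": 0}]'

```text
clock: 42.9
eef_pos: [0.6326, -0.2701, 0.157]
tool_rot: [-0.047, 0.999, -0.001, 0.002]
ft_force: [-0.0, -0.2, 0.3]
grip_width: 0.0002
grasp_force: 0.0
```

```bash
python3 - <<'E'
from h import *
o=st(); X0,Y=case_frame(o['eef_pos'],(.516,-.2807)); z0=o['eef_pos'][2]; print(X0,Y,z0)
for th in (95,88,80,72,64,56,48,40,32,25,18,12,6,0):
    t=np.radians(th); r=.1
    X=.0575-r*np.cos(t)+.008*np.sin(t)+.011; Z=.06+r*np.sin(t)+.008*np.cos(t)-.003
    print(th,round(X,4),round(Z,4),'tool x,z',round(-(X-X0)/.3,3),round(-(Z-z0)/.3,3))
E
```

```text
t 42.9 tcp [ 0.6326 -0.2701  0.157 ] q [-4.660e-02  9.989e-01 -8.000e-04  1.600e-03] w 0.0002 F [-0.  -0.2  0.3]
0.11710521466393481 -0.0004952468990249651 0.15696778586184068
95 0.0852 0.1559 tool x,z 0.106 0.003
88 0.073 0.1572 tool x,z 0.147 -0.001
80 0.059 0.1569 tool x,z 0.194 0.0
72 0.0452 0.1546 tool x,z 0.24 0.008
64 0.0319 0.1504 tool x,z 0.284 0.022
56 0.0192 0.1444 tool x,z 0.326 0.042
48 0.0075 0.1367 tool x,z 0.365 0.068
40 -0.003 0.1274 tool x,z 0.4 0.099
32 -0.0121 0.1168 tool x,z 0.431 0.134
25 -0.0187 0.1065 tool x,z 0.453 0.168
18 -0.0241 0.0955 tool x,z 0.471 0.205
12 -0.0277 0.0856 tool x,z 0.483 0.238
6 -0.0301 0.0754 tool x,z 0.491 0.272
0 -0.0315 0.065 tool x,z 0.495 0.307
```

>>> jog_arm --deltas '[{"delta_pos": [0.08,0,0],"fingers": 0,"yaw": 0},{"delta_pos": [0.115,0,0],"fingers": 0,"yaw": 0},{"delta_pos": [0.15,0,0],"fingers": 0,"yaw": 0},{"delta_pos": [0.195,0,0],"fingers": 0,"yaw": 0},{"delta_pos": [0.24,0,0.008],"fingers": 0,"yaw": 0},{"delta_pos": [0.284,0,0.022],"fingers": 0,"yaw": 0},{"delta_pos": [0.326,0,0.042],"fingers": 0,"yaw": 0},{"delta_pos": [0.365,0,0.068],"fingers": 0,"yaw": 0},{"delta_pos": [0.4,0,0.1],"fingers": 0,"yaw": 0},{"delta_pos": [0.43,0,0.134],"fingers": 0,"yaw": 0},{"delta_pos": [0.453,0,0.168],"fingers": 0,"yaw": 0},{"delta_pos": [0.453,0,0.168],"fingers": 0,"yaw": 0}]'

```text
clock: 44.1
eef_pos: [0.4966, -0.2827, 0.1052]
tool_rot: [-0.046, 0.999, -0.001, 0.001]
ft_force: [-0.3, -0.3, 1.9]
grip_width: 0.0
grasp_force: 0.8
```

```bash
python3 - <<'E'
from h import *
o=st(); X0,Y=case_frame(o['eef_pos'],(.516,-.2807)); print(X0,Y)
c=cam('scene'); cv2.imwrite('pics/s8.png',cv2.resize(c['image'][150:330,20:320,::-1],None,fx=2,fy=2))
E
```

```text
t 44.1 tcp [ 0.4966 -0.2827  0.1052] q [-4.650e-02  9.989e-01 -6.000e-04  6.000e-04] w 0.0 F [-0.3 -0.3  1.9]
-0.019540561066719312 -0.00012312475160782227
```

View pics/s8.png

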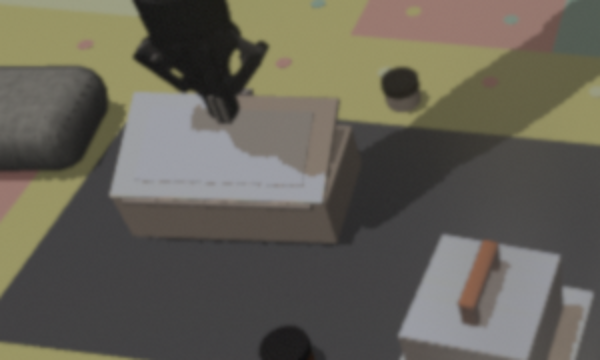

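The crop shows the lid swung most of the way down, with the fingertips on its front half at (222,110). Now I press it shut.

>>> jog_arm --deltas '[{"delta_pos": [0.018,0,0.037],"fingers": 0,"yaw": 0},{"delta_pos": [0.03,0,0.07],"fingers": 0,"yaw": 0},{"delta_pos": [0.038,0,0.1],"fingers": 0,"yaw": 0},{"delta_pos": [0.04,0,0.115],"fingers": 0,"yaw": 0},{"delta_pos": [0.04,0,0.125],"fingers": 0,"yaw": 0},{"delta_pos": [0.04,0,0.13],"fingers": 0,"yaw": 0},{"delta_pos": [0.04,0,0.13],"fingers": 0,"yaw": 0}]'

```text
clock: 44.85
eef_pos: [0.4859, -0.2839, 0.0663]
tool_rot: [-0.047, 0.999, -0.001, 0.001]
ft_force: [0.2, 0.3, 8.2]
grip_width: -0.0001
grasp_force: 3.9
```

>>> jog_arm --deltas '[{"delta_pos": [0,0,0.008],"fingers": 0,"yaw": 0},{"delta_pos": [0,0,0.015],"fingers": 0,"yaw": 0},{"delta_pos": [0,0,0.015],"fingers": 0,"yaw": 0},{"delta_pos": [0,0,0.015],"fingers": 0,"yaw": 0}]'

```text
clock: 45.25
eef_pos: [0.4859, -0.2839, 0.0642]
tool_rot: [-0.047, 0.999, -0.001, 0.002]
ft_force: [-4.2, 1.7, 20.7]
grip_width: 0.0002
grasp_force: 10.4
```

>>> jog_arm --deltas '[{"delta_pos": [0,0,-0.03],"fingers": 0,"yaw": 0},{"delta_pos": [0,0,-0.1],"fingers": 0,"yaw": 0},{"delta_pos": [0,0,-0.25],"fingers": 0,"yaw": 0},{"delta_pos": [0,0,-0.4],"fingers": 0,"yaw": 0},{"delta_pos": [0.3,0.3,-0.55],"fingers": 0,"yaw": 0},{"delta_pos": [0.45,0.45,-0.55],"fingers": 0,"yaw": 0},{"delta_pos": [0.45,0.45,-0.55],"fingers": 0,"yaw": 0},{"delta_pos": [0.45,0.45,-0.55],"fingers": 0,"yaw": 0},{"delta_pos": [0.45,0.45,-0.55],"fingers": 0,"yaw": 0},{"delta_pos": [0.45,0.45,-0.55],"fingers": 0,"yaw": 0}]'

```text
clock: 46.25
eef_pos: [0.3373, -0.161, 0.2258]
tool_rot: [-0.047, 0.999, -0.0, 0.0]
ft_force: [1.1, -0.5, -0.2]
grip_width: 0.0001
grasp_force: 0.0
```

```bash
python3 - <<'E'
from h import *
st();c=cam('scene','s9.png');P=cloud(cam('top'))
def zz(P,n):
    X,Y=case_frame(P,(.516,-.2807));z=P[...,2]
    for x in(-.045,0,.045):
        k=(abs(X-x)<.006)&(abs(Y)<.09); print(n,x,k.sum(),np.nanmedian(z[k]).round(4))
zz(P,'top');z=P[...,2]
m=(z>.08)&(z<.096)&(abs(P[...,0]-.66)<.1)&(abs(P[...,1]-.02)<.1);print('tinlid',cv2.minAreaRect((P[m][:,:2]*1000).astype(np.float32)),np.median(z[m]))
E
```

```text
t 46.25 tcp [ 0.3373 -0.161   0.2258] q [-4.730e-02  9.989e-01 -2.000e-04  2.000e-04] w 0.0001 F [ 1.1 -0.5 -0.2]
top -0.045 436 0.0699
top 0 469 0.0705
top 0.045 458 0.0689
tinlid ((662.1640014648438, 18.970252990722656), (114.35298919677734, 116.17002868652344), 85.51091003417969) 0.08754452747839549
```

View pics/s9.png

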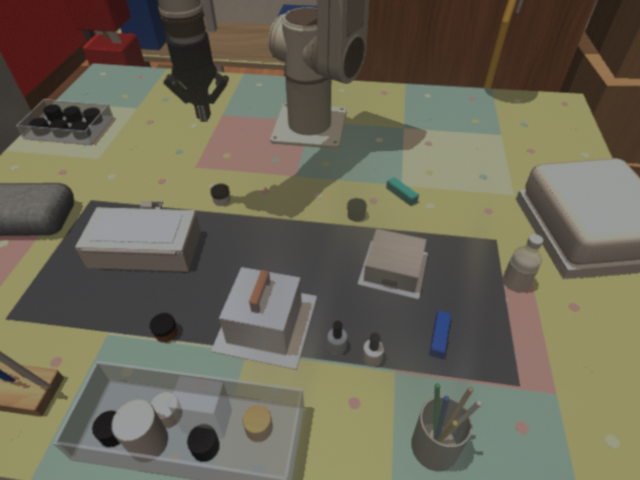

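The final view shows the case shut flat at (140,238), the tin lid on the pad at (260,310), the tin empty at (396,258), no blocks on the desk, and the jars and bottles where they were.

```bash
python3 -c "
from h import *
print(bot.job_done())"
```

```text
the job is handed in; nothing more can be done
None
```

I handed the job in at 46 s: the tin lid stands open side down within about 3 mm of the pad's centre, all five blocks are in the steriliser case, its lid is pressed down and stayed level after I let go, and the jars and bottles stand where they were.

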